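Hang the nesting pocket covers on the service hook

ROBOT

A 6-joint arm with a two-finger parallel gripper is mounted at the origin on the work surface. World frame = base frame: x ahead of the robot, y to its left, z up, the work surface at z = 0. Lengths are in m, angles in degrees, forces in N, time in s.
With the tool pointing down it reaches from about 0.25 to 0.725 m from the base axis. Payload 9.7 kg.
Tool frame: the origin (TCP) lies midway between the tips of the shut fingers; the grasp point (between the pads) lies 19 mm behind it; z points along the fingers, y is the line along which they close (so a half turn about z gives the same grasp; the last joint's range is limited). The gripper opens to 85 mm and grips with 20 to 120 N. Pads are 22 mm wide; open, the fingers measure 114 mm over their backs; the gripper's body (76 mm by 85 mm) begins 54 mm behind the grasp point. The pads swing forward as they close: fully open they stand 13 mm farther back than shut.
Start: joints at [-76.261, 4.979, 10.078, 95.1, 0, 90], TCP at [0.131, -0.534, 0.231] pointing down, gripper open.
Joint ranges: [-179.16, 179.16], [-48.56, 103.87], [-65.8, 70.77], [-126.05, 130.52], [-82.76, 87.17], [-180, 180]. Speed limits (degrees/s): [127.2, 127.2, 147.25, 180, 180, 180].

INTERFACE

Orientations are given as [roll, pitch, yaw] about the fixed x, y, z axes, in that order (R = Rz(yaw) Ry(pitch) Rx(roll)).
In Python, from workcell import bot gives the robot as it stands. The module is installed in compiled form; this text tells all that it offers.
- The arm moves only by the tool send_rows, never from a script. Its argument "moves" is one flat list of numbers, 7 for each row, row after row: the shift along the world's x, y, z normalised to -1 to 1, where 1 is 0.025 m, then the turn, a rotation vector about the world's x, y, z normalised to -1 to 1, where 1 is 0.15 rad, then the closure, from -1 (fully open) to 1 (shut), so that 0 is half open. A call has 1 to 8 rows; each row shifts and turns the commanded pose from where the row before left it; what a row does not reach is not made up. A row lasts 1/8 s, in which the tool goes at most 62.5 mm and 10.7 degrees, less where a joint would pass 70% of its speed; a pose out of reach is approached as far as the arm can. A call with a number of a shift or a turn outside -1 to 1 is refused whole. A call with a gripper value outside its range is refused whole. The fingers move at their own pace and stop on an object; "squeeze" is the grip in N (left out, the last holds). Time passes only in rows, so rows that do not move let the fingers close. It gives the time, the measured TCP pose, the force, the opening and the grip force at its end, in the units of the state.
- bot.get_obs(): the state, without advancing time (a new reading comes with each control period).
- bot.camera(name): name is "scene" or "side" or "wrist"; returns a dict with "color" (480x640x3 uint8, red, green, blue), "camera_matrix" (3x3 intrinsics, pixels), "D" ([k1, k2, p1, p2, k3] as OpenCV has them; the pictures are not rectified), "R" (3x3) and "t" (3): a world point X has camera coordinates R X + t. Camera axes: x right, y down, z forward; pixel columns grow to the right and rows downward; lengths in m; the calibration is good to about 2 mm. A picture is of the moment at which its call begins. There is no depth.
- bot.job_done(): hands the job in; it is judged then, once.
Trained networks look in the newest picture that a camera, given by its name, has taken for a name from the list of things; names that differ only in an ending like _2 or _b are one class to them, and where a whole thing is asked for, a point or a joint stands for the part that bears it (a point fixed in the world has none). Each returns a list of dicts, best first, with "p" (0 to 1); they miss things now and then, are a little off and sometimes report something else, mostly with a low value. They report only what shows in the picture. A call takes as long as a camera call. They do not tell look-alikes from the thing itself.
- bot.boxes_of(camera, query): "extent" ([left, top, right, bottom] in pixels, round what is visible of it).
- bot.trace(camera, query): "region" (480x640 bool, what is visible of it) and "extent" ([left, top, right, bottom] in pixels, round what is visible of it).
- bot.landmark_of(camera, query): "pixel" ([column, row] in pixels: a listed point, or the origin of a listed thing).
The state is a dict: "time": time; "q": joint angles; "qd": joint speeds; "joint_efforts": joint torques, N m; "ee_pos": TCP position; "tcp_rot": TCP orientation; "wrist_force": force on the tool from outside, world axes, zero at the start; "torque": the same for the moment, N m; "opening": finger opening in m; "grasp_force": force on a finger pad.
Only numpy, scipy, OpenCV 4.12 (cv2) and the standard library are available. Lean on these libraries where they do the work, as an engineer would, in place of code of your own. Each camera call takes 0.05 s, during which the arm holds its last target. There are 200 camera calls.

TASK

Take the three pocket covers out of the rack and hang them on the hook one at a time: the large blue one first, then the middle yellow one, then the small green one, each with its back to the stand so that it nests in the rim of the one before. Slide each cover along the bar until you feel the spring stop take up the push, press it home gently but firmly (about 5 to 10 N, never more than 15 N) for half a second, then let go. Leave all three hanging straight, nested panel to panel, and do not disturb the other things on the table.

Things in the scene. Friction and masses are not known exactly. Their poses are not given: they have to be found in the camera images.
- large_tab (a point): blue plastic cover, largest of the three, 100 g (+-35 %): upright panel 6 mm thick (x), 96 wide (y), 110 high, with a grip tab 6 x 18 (y) x 44 mm high on the middle of its top edge. This point: centre of the tab; panel bottom 132 mm below. z up; back flat, front faces -x with a rim 10 mm deep, 4 mm thick round both sides and bottom. Starts upright in a rack slot.
- large_eye (a point): the same cover's eye, a hole through the panel below the tab, 20 mm wide (y), 26 mm tall. This point, 36 mm below the tab's centre, is where the hook's centre line runs when the cover hangs. The eye's top is a 90 degree gable with its peak 6 mm above this point; its flat bottom is 20 mm below it. Same axes as the tab.
- medium_tab (a point): yellow plastic cover, middle one of the three, 80 g (+-35 %): upright panel 6 mm thick (x), 80 wide (y), 100 high, with a grip tab 6 x 24 (y) x 44 mm high on the middle of its top edge. This point: centre of the tab; panel bottom 122 mm below. z up; back flat, front faces -x with a rim 10 mm deep, 4 mm thick round both sides and bottom. Starts upright in a rack slot.
- medium_eye (a point): the same cover's eye, a hole through the panel below the tab, 20 mm wide (y), 26 mm tall. This point, 36 mm below the tab's centre, is where the hook's centre line runs when the cover hangs. The eye's top is a 90 degree gable with its peak 6 mm above this point; its flat bottom is 20 mm below it. Same axes as the tab.
- small_tab (a point): green plastic cover, smallest of the three, 60 g (+-35 %): upright panel 6 mm thick (x), 64 wide (y), 90 high, with a grip tab 6 x 30 (y) x 44 mm high on the middle of its top edge. This point: centre of the tab; panel bottom 112 mm below. z up; back flat, front faces -x with a rim 10 mm deep, 4 mm thick round both sides and bottom. Starts upright in a rack slot.
- small_eye (a point): the same cover's eye, a hole through the panel below the tab, 20 mm wide (y), 26 mm tall. This point, 36 mm below the tab's centre, is where the hook's centre line runs when the cover hangs. The eye's top is a 90 degree gable with its peak 6 mm above this point; its flat bottom is 20 mm below it. Same axes as the tab.
- rack: fixed white and grey rack, 170 (x) x 150 (y) mm; three slots 20 mm wide, 142 mm long run along its y, 60 mm apart in x; slot floor 6 mm and walls 40 mm above the table. Origin: centre of its underside. Any cover may be in any slot, up to 20 mm off its middle along the slot.
- hook: fixed steel hook, a level round bar of 8 mm diameter, 170 mm above the table. Origin: on the bar's centre line where it leaves the post; the bar runs along its own -x. Covers go on over the free end, moving along the hook's +x, backs first, and end up square to the bar.
- bar_end (a point): point on the hook's centre line where the level part ends, 115 mm from the post. From here the bar bends up as a lip: its centre line goes 9 mm on along -x and 8 mm up. A cover passes the lip when held 12 mm above its hanging height.
- stand: fixed stand of the hook. Origin: on the table below the hook's origin, same axes; post behind it. It carries a red spring stop on the bar, 12 mm wide (y), from 16 mm below to 40 mm above the bar's centre line. The stop's front face is clamped 22 to 62 mm from the post along -x; just where is not given and must be felt. It yields 1 mm per 6 N, at most 8 mm, and springs back slowly.
- amber_jar: brown glass jar with a white cap, 44 mm across, 60 mm tall; a bystander, leave alone. Origin: under its centre.
- white_bottle: white bottle with a green cap, 40 mm across, 75 mm tall; a bystander, leave alone. Origin: under its centre.
- screwdriver: screwdriver with an orange handle, 160 mm long, lying; a bystander, leave alone. Origin: under its middle.
- carton: small white carton 50 x 90 x 35 mm; a bystander, leave alone. Origin: under its centre.
- dose_cup: clear dosing cup, 48 mm across, 35 mm tall; a bystander, leave alone. Origin: under its centre.
- pocket: empty open white drawer pocket 90 x 70 x 40 mm; a bystander, leave alone. Origin: under its centre.
- tablet_jar: white jar with a blue cap, 52 mm across, 70 mm tall; a bystander, leave alone. Origin: under its centre.
There are look-alikes about, which are no part of the job. There is more than one size of the part that bears small_tab; the job needs the largest.

How it is judged (in metres and radians):
On the way, in this order (a step that is already met when the one before it is completed fails the run):
1. the large cover is on the bar and pressed against the stop with more than 2 N (x of large_tab in the frame of hook between -0.09 and -0.02 m and y of large_tab in the frame of hook between -0.01 and 0.01 m and z of large_tab in the frame of hook between 0.026 and 0.052 m and contact force between large and stand above 2 N), for 0.2 s.
2. the middle cover is on the bar, nested in the large one, and presses it against the stop with more than 2 N (x of medium_tab in the frame of hook between -0.09 and -0.02 m and y of medium_tab in the frame of hook between -0.01 and 0.01 m and z of medium_tab in the frame of hook between 0.026 and 0.052 m and x of medium_tab in the frame of large_tab between -0.0085 and -0.004 m and contact force between medium and large above 2 N and contact force between large and stand above 2 N), for 0.2 s.
3. the small cover is on the bar, nested in the middle one, and the whole stack is pressed against the stop with more than 2 N (x of small_tab in the frame of hook between -0.09 and -0.02 m and y of small_tab in the frame of hook between -0.01 and 0.01 m and z of small_tab in the frame of hook between 0.026 and 0.052 m and x of small_tab in the frame of medium_tab between -0.0085 and -0.004 m and x of medium_tab in the frame of large_tab between -0.0085 and -0.004 m and contact force between small and medium above 2 N and contact force between medium and large above 2 N and contact force between large and stand above 2 N), for 0.2 s.
At the end, for the whole second after the job is handed in: All three covers hang at rest on the level part of the bar, centred within 6 mm and at hanging height within 6 mm, upright within 7 degrees and square to the bar within 8 degrees, large next to the stop, then middle, then small, each panel lying against the one behind with a gap of at most 2.5 mm (x of large_tab in the frame of hook between -0.09 and -0.02 m and y of large_tab in the frame of hook between -0.006 and 0.006 m and z of large_tab in the frame of hook between 0.03 and 0.042 m and angle between each of large_tab, medium_tab, small_tab's own z axis and vertical below 0.12 rad and angle between the x axis of each of large_tab, medium_tab, small_tab and the x axis of hook, either way round below 0.15 rad and x of medium_tab in the frame of hook between -0.09 and -0.02 m and y of medium_tab in the frame of hook between -0.006 and 0.006 m and z of medium_tab in the frame of hook between 0.03 and 0.042 m and x of small_tab in the frame of hook between -0.09 and -0.02 m and y of small_tab in the frame of hook between -0.006 and 0.006 m and z of small_tab in the frame of hook between 0.03 and 0.042 m and x of medium_tab in the frame of large_tab between -0.0085 and -0.004 m and x of small_tab in the frame of medium_tab between -0.0085 and -0.004 m and linear speed of each of large, medium, small below 0.02 m/s and x of medium_tab in the frame of small_tab between 0.004 and 0.0085 m); the robot touches nothing.
It fails at once if a cover presses on the stop, stand, hook or another cover with more than 15 N (contact force between any of large, medium, small and stand above 15 N or contact force between any of large, medium, small and hook above 15 N or contact force between any of medium, small and large above 15 N or contact force between small and medium above 15 N).
It fails at once if a bystander is moved more than 30 mm (distance of any of amber_jar, white_bottle, screwdriver, carton, dose_cup, pocket, tablet_jar from where it was at the start of the episode above 0.03 m).
It also fails if it takes over 72 s, if anything falls off the work surface, if the arm or the gripper's body presses on something with over 40 N, if the wrist force passes 120 N, or if a joint passes its speed limit or range.

## Working session

There is one attempt and no reset: what is moved stays moved. The work goes in short steps, Python scripts to look and compute and a tool call to move; the robot and the scene stay as the last step left them, time stands still between calls to the robot, and variables do not carry over. Pictures are saved under pics/ and viewed, at most 10 in all, crops included, and the job is handed in when it is done.

Besides the shell and the picture viewer there is one more tool, called after "Request:" in YAML: its name, and indented under it one key for each argument. send_rows: Moves the arm, as the interface text tells. Its arguments: {"type":"object","properties":{"moves":{"type":"array"},"squeeze":{"type":"number"}},"required":["moves"]}

```bash
mkdir -p pics
python3 - <<'E'
from workcell import bot
import cv2,numpy as np
o=bot.get_obs();print(o)
for c in ["scene","side"]:
    im=bot.camera(c);cv2.imwrite(f"pics/{c}0.png",im["color"][:,:,::-1])
    print(c,im["camera_matrix"].tolist(),im["D"],im["R"].tolist(),im["t"])
    for q in ["large_tab","medium_tab","small_tab","large_eye","medium_eye","small_eye","rack","hook","bar_end","stand"]:
        print(q,[(np.round(d["pixel"],1).tolist(),round(d["p"],2)) for d in bot.landmark_of(c,q)][:5])
E
```

```text
{'time': 0.0, 'q': array([-7.62588212e+01,  5.01210297e+00,  1.00343728e+01,  9.50999864e+01,
        4.96627253e-06,  9.00007786e+01]), 'qd': array([ 0.03388352, -0.11570331, -0.0186553 , -0.07513301,  0.19402909,
        0.15790973]), 'joint_efforts': array([ 3.61935026e-04, -5.20392323e+01,  4.64805186e+01,  1.62611768e-02,
        8.86127191e-05,  5.40573666e-06]), 'ee_pos': array([ 0.13058993, -0.53403301,  0.23057272]), 'tcp_rot': array([-1.79922283e+02, -3.91015749e-06,  1.37404002e+01]), 'wrist_force': array([-0.00435443, -0.31227449,  0.05733667]), 'torque': array([ 0.00234597, -0.01151175,  0.02859996]), 'grasp_force': 0.0, 'opening': 0.08580795576391005}
scene [[507.584190350494, 0.0, 323.0466933466542], [0.0, 507.584190350494, 230.94962915143083], [0.0, 0.0, 1.0]] [-0.01076677  0.          0.          0.          0.        ] [[-0.8489656664015512, 0.5282992558690878, 0.012537683978238241], [0.417873747469842, 0.685659325458492, -0.5960308889540178], [-0.3234792550487291, -0.5007705918481777, -0.8028636159978514]] [ 0.46921217 -0.17419848  1.35981093]
large_tab [([343.5, 3
[... 645 characters left out ...]
7514, -0.018807348297784923], [-0.10190097853878431, -0.5793310559943371, -0.8086975442854545], [0.1085332675166122, 0.8016021234537037, -0.5879239453506562]] [-0.54301406  0.151576    1.28067645]
large_tab [([333.5, 186.9], 0.58)]
medium_tab [([387.2, 331.0], 0.62), ([305.8, 190.7], 0.61)]
small_tab [([282.7, 203.6], 0.6), ([251.4, 220.5], 0.58), ([221.4, 233.4], 0.46)]
large_eye [([331.9, 198.1], 0.89), ([308.2, 190.3], 0.72), ([371.3, 419.6], 0.57), ([392.2, 269.7], 0.48)]
medium_eye []
small_eye [([289.3, 215.3], 0.7), ([222.3, 246.3], 0.63), ([256.7, 228.4], 0.57)]
rack [([309.2, 234.7], 0.73)]
hook [([394.5, 271.6], 0.79)]
bar_end [([337.9, 263.1], 0.76)]
stand [([388.4, 332.0], 0.68)]
```

View pics/scene0.png

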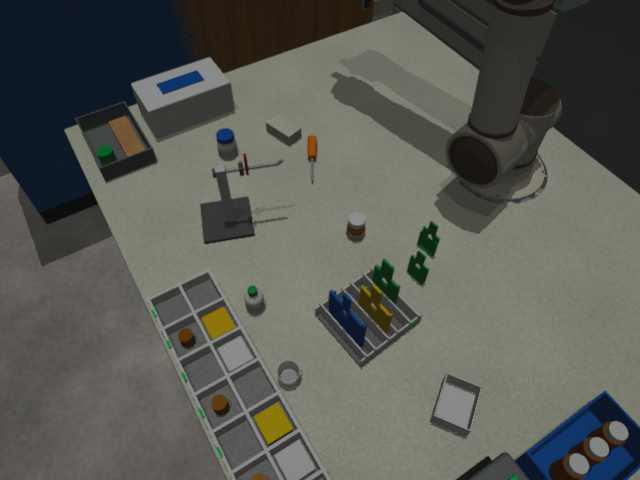

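View pics/side0.png

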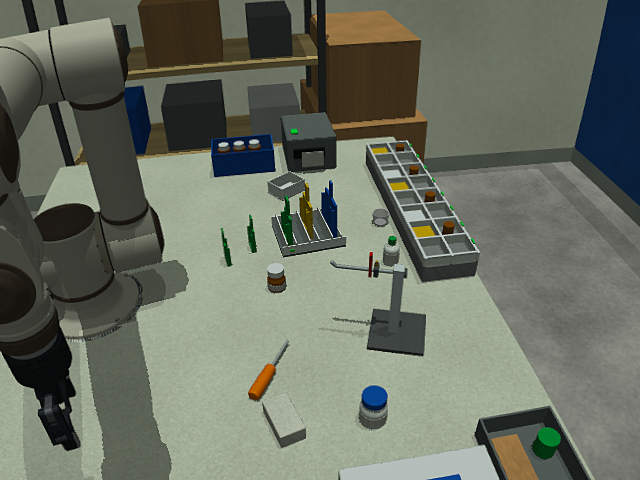

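The scene view shows the rack near (365,315), with blue at (345,315), yellow at (376,305) and green at (386,280). The two small greens at (428,237) and (418,265) stand outside it and are look-alikes. The hook runs from (220,172) to (280,162), with the red stop at (245,163). The side view agrees.

```bash
cat > h.py <<'E'
from workcell import bot
import cv2,numpy as np
from scipy.optimize import least_squares
from scipy.spatial.transform import Rotation as Ro
def proj(im,X):
    return cv2.projectPoints(np.atleast_2d(np.float64(X)),cv2.Rodrigues(im["R"])[0],im["t"],im["camera_matrix"],im["D"])[0].reshape(-1,2)
def tri(ims,pix):
    f=lambda X:np.concatenate([proj(i,X)[0]-p for i,p in zip(ims,pix)])
    r=least_squares(f,[0.4,0,0.1]);return r.x,np.abs(r.fun).max()
def onz(im,p,z):
    u=cv2.undistortPoints(np.float64([[p]]),im["camera_matrix"],im["D"])[0,0]
    d=im["R"].T@np.r_[u,1];c=-im["R"].T@im["t"];return c+d*(z-c[2])/d[2]
E
python3 - <<'E'
from h import *
ims={c:bot.camera(c) for c in ["scene","side"]}
P=[ims["scene"],ims["side"]]
for n,a,b in [("large_eye",[345.1,310.3],[331.9,198.1]),("large_tab",[343.5,303.6],[333.5,186.9]),("small_eye",[382.7,275.3],[289.3,215.3]),("small_tab",[389.1,270.1],[282.7,203.6]),("med_tab",[376.2,295.6],[305.8,190.7]),("hook",[226.5,172.2],[394.5,271.6]),("bar_end",[275.4,162.4],[337.9,263.1]),("rack",[366.2,316.4],[309.2,234.7]),("stand",[235.7,220.2],[388.4,332.0])]:
    x,e=tri(P,[a,b]);print(n,x.round(4),e.round(1))
for q in ["amber_jar","white_bottle","screwdriver","carton","dose_cup","pocket","tablet_jar"]:
    for c in ims:
        print(q,c,[(onz(ims[c],d["pixel"],0).round(3)[:2],round(d["p"],2)) for d in bot.landmark_of(c,q)[:2]])
for c,(x,y,w,h) in {"scene":(300,220,140,150),"side":(200,170,220,190)}.items():
    k=ims[c]["color"][y:y+h,x:x+w,::-1];cv2.imwrite(f"pics/{c}crop.png",cv2.resize(k,None,fx=3.6 if c=="side" else 4,fy=3.15 if c=="side" else 4,interpolation=cv2.INTER_CUBIC)[:600])
E
```

```text
large_eye [0.623  0.1905 0.1073] 0.1
large_tab [0.6283 0.191  0.1403] 0.2
small_eye [0.5061 0.1562 0.0889] 0.1
small_tab [0.497  0.1659 0.1172] 2.2
med_tab [0.5595 0.2041 0.1276] 1.2
hook [ 0.6805 -0.2019  0.1669] 1.1
bar_end [ 0.5747 -0.1653  0.1741] 0.5
rack [0.5584 0.1829 0.0025] 0.3
stand [ 0.6801 -0.2025 -0.0045] 0.4
amber_jar scene [(array([ 0.454, -0.016]), 0.67)]
amber_jar side [(array([ 0.453, -0.023]), 0.84), (array([0.753, 0.039]), 0.51)]
white_bottle scene [(array([0.748, 0.042]), 0.72), (array([0.451, 0.111]), 0.59)]
white_bottle side [(array([0.744, 0.033]), 0.58)]
screwdriver scene [(array([ 0.427, -0.256]), 0.54), (array([0.557, 0.18 ]), 0.23)]
screwdriver side [(array([ 0.419, -0.271]), 0.75)]
carton scene [(array([ 0.424, -0.411]), 0.98)]
carton side [(array([ 0.427, -0.419]), 0.89)]
dose_cup scene [(array([0.757, 0.216]), 0.74), (array([0.519, 0.427]), 0.2)]
dose_cup side []
pocket scene []
pocket side [(array([0.518, 0.432]), 0.79), (array([0.748, 0.043]), 0.51)]
tablet_jar scene [(array([ 0.503, -0.32 ]), 0.72), (array([ 0.595, -0.423]), 0.61)]
tablet_jar side [(array([ 0.59 , -0.424]), 0.57), (array([0.553, 0.186]), 0.52)]
```

View crops.

Run:
```python
import cv2,numpy as np
a=cv2.imread("pics/scenecrop.png");b=cv2.imread("pics/sidecrop.png")
a=cv2.resize(a,(560,600));b=cv2.resize(b[:430,100:560],(640,600))
cv2.imwrite("pics/both.png",cv2.resize(np.hstack([a,b]),(800,400)))
```

```text
(no output)
```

View pics/scenecrop.png

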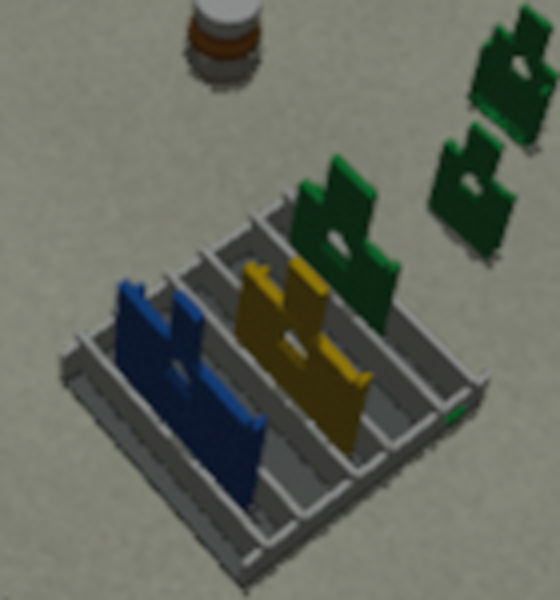

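The crop shows all three covers with flat backs toward the camera. The rim nubs point right, to the robot side: yellow at (365,380) and blue at (262,425). So the fronts face roughly world -x, as they must at the hook. Next I measure the rack yaw and slots and plan the first approach.

Run:
```python
from h import *
s=bot.camera("scene")
pp=lambda x,y:[300+x/4,220+y/4]
A=onz(s,pp(65,375),0);B=onz(s,pp(245,588),0)
print(A,B,np.linalg.norm(A-B),np.degrees(np.arctan2(*(B-A)[[1,0]])))
# wall tops z=.04: slot walls
for a,b in [((85,340),(262,540)),((172,275),(300,512)),((258,215),(395,440)),((290,195),(440,405))]:
    A=onz(s,pp(*a),.04);B=onz(s,pp(*b),.04);print(A,B,np.linalg.norm(A-B),np.degrees(np.arctan2(*(B-A)[[1,0]])))
# cover top edges at tab tops: rack z floor .006 -> large tab top .006+.154
for n,z,a,b in [("L",.16,(175,297),(200,320)),("M",.15,(292,260),(325,292)),("S",.14,(335,160),(375,195))]:
    A=onz(s,pp(*a),z);B=onz(s,pp(*b),z);print(n,(A+B)/2,np.linalg.norm(A-B),np.degrees(np.arctan2(*(B-A)[[1,0]])))
```

```text
[0.64493882 0.12059159 0.        ] [6.29888176e-01 2.69644484e-01 1.11022302e-16] 0.1498108390693708 95.76590991443511
[0.63630429 0.12632768 0.04      ] [0.62038488 0.26534104 0.04      ] 0.13992190496478982 96.53288801270952
[0.57623486 0.11745097 0.04      ] [0.59603002 0.26317905 0.04      ] 0.14706639212468617 82.2644990453231
[0.51568958 0.11052283 0.04      ] [0.53252032 0.25672945 0.04      ] 0.14717217671877167 83.4332389050765
[0.49336796 0.10910473 0.04      ] [0.50106499 0.2531721  0.04      ] 0.14427283318117226 86.94178726036371
L [0.62250752 0.19138753 0.16      ] 0.01636091127175549 101.20400731249131
M [0.56073063 0.20227557 0.15      ] 0.022500608186828232 98.17778217818962
S [0.50440902 0.16451571 0.14      ] 0.027320375808885314 99.89464592774571
```

Request:
send_rows:
  moves: [0.62, 1, 0.2, 0, 0, -0.9, -1, 0.62, 1, 0.2, 0, 0, 0, -1, 0.62, 1, 0.2, 0, 0, 0, -1, 0.62, 1, 0.2, 0, 0, 0, -1, 0.62, 1, 0.2, 0, 0, 0, -1, 0.62, 1, 0.2, 0, 0, 0, -1, 0.62, 1, 0.2, 0, 0, 0, -1, 0.62, 1, 0.2, 0, 0, 0, -1]

```text
time: 2.95
ee_pos: [0.255, -0.3334, 0.2716]
tcp_rot: [180.0, -0.0, 6.0]
wrist_force: [0.2, 0.5, 0.4]
opening: 0.0852
grasp_force: 0.0
```

Request:
send_rows:
  moves: [0.62, 1, 0.2, 0, 0, 0, -1, 0.62, 1, 0.2, 0, 0, 0, -1, 0.62, 1, 0.2, 0, 0, 0, -1, 0.62, 1, 0.2, 0, 0, 0, -1, 0.62, 1, 0.2, 0, 0, 0, -1, 0.62, 1, 0.2, 0, 0, 0, -1, 0.62, 1, 0.2, 0, 0, 0, -1, 0.62, 1, 0.2, 0, 0, 0, -1]

```text
time: 3.95
ee_pos: [0.379, -0.1334, 0.3116]
tcp_rot: [180.0, -0.0, 6.0]
wrist_force: [-0.2, 0.3, -0.1]
opening: 0.0856
grasp_force: 0.0
```

Request:
send_rows:
  moves: [0.62, 1, 0, 0, 0, 0, -1, 0.62, 1, 0, 0, 0, 0, -1, 0.62, 1, 0, 0, 0, 0, -1, 0.62, 1, 0, 0, 0, 0, -1, 0.62, 1, 0, 0, 0, 0, -1, 0.62, 1, 0, 0, 0, 0, -1, 0.62, 1, 0, 0, 0, 0, -1, 0.62, 1, 0, 0, 0, 0, -1]

```text
time: 4.95
ee_pos: [0.5038, 0.0601, 0.3113]
tcp_rot: [-179.7, -0.0, 6.6]
wrist_force: [0.2, -0.9, 0.3]
opening: 0.0855
grasp_force: 0.0
```

Request:
send_rows:
  moves: [0.62, 1, 0, 0, 0, 0, -1, 0.62, 1, 0, 0, 0, 0, -1, 0.62, 1, 0, 0, 0, 0, -1, 0.62, 1, 0, 0, 0, 0, -1, 0.62, 1, 0, 0, 0, 0, -1, 0, 0, 0, 0, 0, 0, -1]

```text
time: 5.7
ee_pos: [0.5901, 0.132, 0.3102]
tcp_rot: [-177.4, 0.1, 11.4]
wrist_force: [-0.1, -0.3, 0.1]
opening: 0.0854
grasp_force: 0.0
```

Run:
```python
from h import *
w=bot.camera("wrist");cv2.imwrite("pics/w1.png",w["color"][:,:,::-1])
o=bot.get_obs();print(o["ee_pos"],o["tcp_rot"],o["wrist_force"],o["time"])
print((-w["R"].T@w["t"]).round(3),w["R"].round(3).tolist())
h={"large":.138,"medium":.128,"small":.118}
for k in h:
  for q,z in (("tab",h[k]),("eye",h[k]-.036)):
    print(k,q,[(np.round(d["pixel"]),round(d["p"],2),onz(w,d["pixel"],z).round(4)[:2]) for d in bot.landmark_of("wrist",k+"_"+q)[:3]])
print([(d["pixel"],d["p"],onz(w,d["pixel"],0)) for d in bot.landmark_of("wrist","rack")])
```

```text
[0.58958207 0.13148183 0.31069205] [-1.77426565e+02  8.26591422e-02  1.14128469e+01] [-0.48086962 -0.48217209  0.10830983] 5.75
[0.656 0.138 0.451] [[0.198, -0.979, -0.045], [-0.943, -0.203, 0.264], [-0.268, -0.01, -0.963]]
large tab [(array([276., 176.]), 0.68, array([0.6162, 0.1853])), (array([296.,  44.]), 0.56, array([0.7276, 0.1867]))]
large eye [(array([284., 167.]), 0.74, array([0.622 , 0.1833])), (array([113., 200.]), 0.51, array([0.5514, 0.3594]))]
medium tab [(array([255., 232.]), 0.85, array([0.5555, 0.1983]))]
medium eye [(array([261., 220.]), 0.81, array([0.5598, 0.2   ]))]
small tab [(array([286., 284.]), 0.74, array([0.5032, 0.1584])), (array([306., 398.]), 0.58, array([0.3639, 0.1101])), (array([278., 343.]), 0.56, array([0.4291, 0.1551]))]
small eye [(array([281., 331.]), 0.96, array([0.423 , 0.1563])), (array([310., 379.]), 0.95, array([0.3621, 0.1073])), (array([286., 272.]), 0.87, array([0.5006, 0.1638]))]
[([286.5, 213.2], 0.85, array([0.55181609, 0.18309227, 0.        ])), ([285.2, 283.6], 0.54, array([0.44863436, 0.16689823, 0.        ]))]
```

View pics/w1.png

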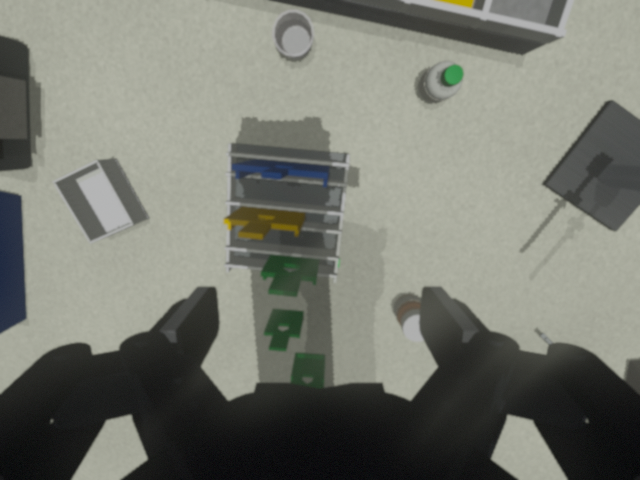

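Run:
```python
from h import *
o=bot.get_obs();print(o["q"].round(2),o["qd"].round(2),o["ee_pos"],o["joint_efforts"].round(2))
```

```text
[ 11.32  15.77  31.63 105.84   2.58 179.94] [ 0.06  0.22  0.18 -0.01  0.11  0.12] [0.58921745 0.13104319 0.31176638] [ 1.000e-02 -6.148e+01  4.423e+01 -0.000e+00  1.400e-01  0.000e+00]
```

Request:
send_rows:
  moves: [0, 0, -0.5, 0, 0, 0, -1, 0, 0, 0, 0, 0, 0, -1]

```text
time: 6.35
ee_pos: [0.5891, 0.1312, 0.2983]
tcp_rot: [-177.4, 0.1, 11.4]
wrist_force: [-0.4, 0.2, 0.3]
opening: 0.0854
grasp_force: 0.0
```

Run:
```python
from h import *
o=bot.get_obs();print(o["q"].round(2),o["qd"].round(2),o["ee_pos"],o["tcp_rot"])
```

```text
[ 11.33  15.15  29.29 104.23   2.58 179.94] [ 0.06 -0.02  1.57  0.99  0.06 -0.04] [0.58910929 0.1311568  0.29825282] [-1.77417878e+02  8.19772093e-02  1.13883032e+01]
```

Request:
send_rows:
  moves: [0.06, 0.11, 0, 0, 0, 1, -1, 0.06, 0.11, 0, 0, 0, 1, -1, 0.06, 0.11, 0, 0, 0, 1, -1, 0.06, 0.11, 0, 0, 0, 1, -1, 0.06, 0.11, 0, 0, 0, 1, -1, 0.06, 0.11, 0, 0, 0, 1, -1, 0.06, 0.11, 0, 0, 0, 1, -1, 0.06, 0.11, 0, 0, 0, 1, -1]

```text
time: 7.35
ee_pos: [0.6015, 0.1534, 0.2994]
tcp_rot: [-177.4, 0.0, 80.4]
wrist_force: [0.3, -0.2, -0.2]
opening: 0.0857
grasp_force: 0.0
```

Request:
send_rows:
  moves: [0.06, 0.11, 0, 0, 0, 1, -1, 0.06, 0.11, 0, 0, 0, 1, -1, 0.06, 0.11, 0, 0, 0, 1, -1, 0.06, 0.11, 0, 0, 0, 1, -1, 0.06, 0.11, 0, 0, 0, 1, -1, 0.06, 0.11, 0, 0, 0, 1, -1, 0.06, 0.11, 0, 0, 0, 1, -1, 0.06, 0.11, 0, 0, 0, 1, -1]

```text
time: 8.35
ee_pos: [0.6135, 0.1754, 0.2994]
tcp_rot: [-177.4, 0.0, 149.2]
wrist_force: [-0.1, -0.0, 0.1]
opening: 0.0851
grasp_force: 0.0
```

Request:
send_rows:
  moves: [0.06, 0.11, 0, 0, 0, 1, -0.8, 0.06, 0.11, 0, 0, 0, 1, -0.6, 0.06, 0.11, 0, 0, 0, 1, -0.4, 0.06, 0.11, 0, 0, 0, 1, -0.2, 0, 0, 0, 0, 0, 0.3, -0.2, 0, 0, 0, 0, 0, 0, -0.2]

```text
time: 9.1
ee_pos: [0.6194, 0.1863, 0.2993]
tcp_rot: [-177.4, 0.0, -174.2]
wrist_force: [-0.3, -0.0, 0.1]
opening: 0.0513
grasp_force: 0.0
```

```bash
cat > look.py <<'E'
from h import *
import sys
def tilt(yaw):
    o=bot.get_obs();R=Ro.from_euler("xyz",o["tcp_rot"],degrees=True)
    T=Ro.from_euler("xyz",[180,0,yaw],degrees=True)
    print("obs",o["time"],o["ee_pos"].round(4),o["tcp_rot"].round(2),"F",o["wrist_force"].round(2),"op",o["opening"].round(4),"j6",o["q"][5].round(1),"fixrot",((T*R.inv()).as_rotvec()/.15).round(3))
E
python3 - <<'E'
from look import *
tilt(-174)
w=bot.camera("wrist");cv2.imwrite("pics/w2.png",w["color"][:,:,::-1])
h={"large":.138,"medium":.128,"small":.118}
for k in h:
  for q,z in (("tab",h[k]),("eye",h[k]-.036)):
    print(k,q,[(np.round(d["pixel"]),round(d["p"],2),onz(w,d["pixel"],z).round(4)[:2]) for d in bot.landmark_of("wrist",k+"_"+q)[:3]])
E
```

```text
Traceback (most recent call last):
  File "look.py", line 6, in tilt
    print("obs",o["time"],o["ee_pos"].round(4),o["tcp_rot"].round(2),"F",o["wrist_force"].round(2),"op",o["opening"].round(4),"j6",o["q"][5].round(1),"fixrot",((T*R.inv()).as_rotvec()/.15).round(3))
                                                                                                        ^^^^^^^^^^^^^^^^^^
AttributeError: 'float' object has no attribute 'round'
```

```bash
sed -i 's/o\["opening"\].round(4)/round(o["opening"],4)/' look.py
cat >> look.py <<'E'
def covers(name):
    w=bot.camera("wrist");cv2.imwrite(f"pics/{name}.png",w["color"][:,:,::-1])
    h={"large":.138,"medium":.128,"small":.118}
    for k in h:
      for q,z in (("tab",h[k]),("eye",h[k]-.036)):
        print(k,q,[(np.round(d["pixel"]),round(d["p"],2),onz(w,d["pixel"],z).round(4)[:2]) for d in bot.landmark_of("wrist",k+"_"+q)[:3]])
E
python3 - <<'E'
from look import *
tilt(-174);covers("w2")
E
```

```text
obs 9.1 [0.6194 0.1863 0.2993] [-1.7742e+02  4.0000e-02 -1.7416e+02] F [-0.28 -0.03  0.07] op 0.0513 j6 12.0 fixrot [0.298 0.036 0.019]
large tab [(array([327., 219.]), 0.77, array([0.6188, 0.1853]))]
large eye [(array([330., 211.]), 0.63, array([0.6183, 0.1878])), (array([348., 154.]), 0.41, array([0.5599, 0.1994]))]
medium tab [(array([350., 150.]), 0.64, array([0.556 , 0.1995]))]
medium eye [(array([348., 151.]), 0.98, array([0.5576, 0.1993]))]
small tab [(array([312.,  82.]), 0.93, array([0.5012, 0.1593])), (array([332., 301.]), 0.44, array([0.71  , 0.2006]))]
small eye [(array([532., 140.]), 0.74, array([0.5285, 0.3807])), (array([313.,  85.]), 0.57, array([0.4988, 0.1579]))]
```

View pics/w2.png

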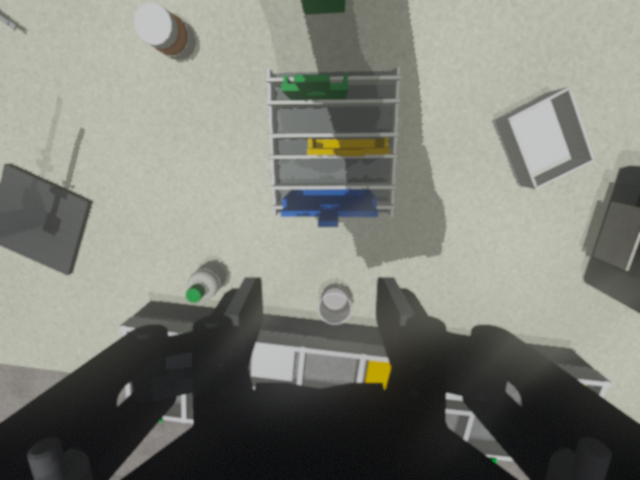

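The wrist view shows green at (318,88), yellow at (348,148) and blue at (330,205), with the blue tab top at (327,222). The rims face the robot side and the slots are parallel to the image rows, so the yaw matches. Going down on the blue tab.

Request:
send_rows:
  moves: [0.03, 0.03, -1, 0.3, 0.04, 0.02, -0.2, 0.03, 0.03, -1, 0, 0, 0, -0.2, 0, 0, -1, 0, 0, 0, -0.2, 0, 0, -1, 0, 0, 0, -0.2, 0, 0, -1, 0, 0, 0, -0.2, 0, 0, -1, 0, 0, 0, -0.2, 0, 0, -1, 0, 0, 0, -0.2, 0, 0, 0, 0, 0, 0, -0.2]
  squeeze: 60

```text
time: 10.45
ee_pos: [0.6199, 0.1876, 0.1218]
tcp_rot: [-180.0, -0.3, -174.0]
wrist_force: [-0.1, -0.4, 0.8]
opening: 0.0514
grasp_force: 0.0
```

Request:
send_rows:
  moves: [0, 0, 0, 0, 0, 0, 0.2, 0, 0, 0, 0, 0, 0, 0.4, 0, 0, 0, 0, 0, 0, 0.6, 0, 0, 0, 0, 0, 0, 0.8, 0, 0, 0, 0, 0, 0, 0.8]

```text
time: 11.08
ee_pos: [0.6215, 0.1879, 0.1251]
tcp_rot: [180.0, 0.1, -174.0]
wrist_force: [-0.4, -1.4, 6.0]
opening: 0.0168
grasp_force: 58.5
```

Run:
```python
from look import *
tilt(-174);covers("w3")
```

```text
obs 11.075 [0.6215 0.1879 0.1251] [ 1.7998e+02  6.0000e-02 -1.7397e+02] F [-0.39 -1.39  6.05] op 0.0168 j6 10.8 fixrot [-0.004  0.007 -0.004]
large tab [(array([317., 306.]), 0.89, array([0.6199, 0.1861]))]
large eye [(array([319., 271.]), 0.55, array([0.6182, 0.1868]))]
medium tab [(array([364., 158.]), 0.91, array([0.5585, 0.1986]))]
medium eye [(array([354., 157.]), 0.73, array([0.5593, 0.1981]))]
small tab []
small eye [(array([289.,  28.]), 0.73, array([0.5023, 0.1597]))]
```

View pics/w3.png

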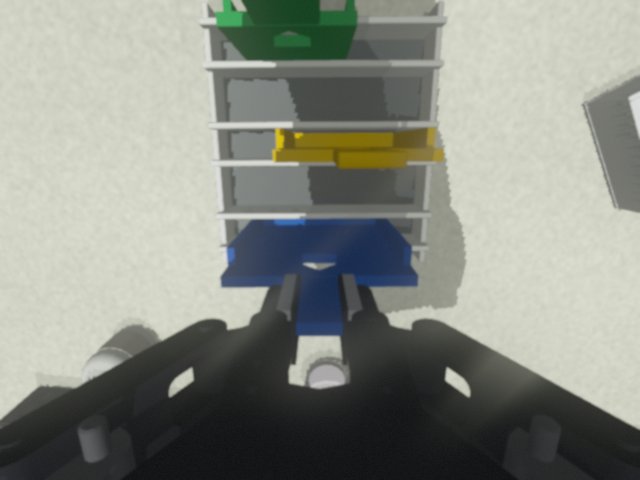

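Blue is gripped: the tab at (320,310) sits between the pads, opening 17 mm. Next I lift it and refine the bar line from the first scene and side pictures.

Request:
send_rows:
  moves: [0, 0, 0.4, 0, 0, 0, 0.8, 0, 0, 1, 0, 0, 0, 0.8, 0, 0, 1, 0, 0, 0, 0.8, 0, 0, 1, 0, 0, 0, 0.8, -0.16, -1, 0, 0, 0, 0, 0.8, -0.16, -1, 0, 0, 0, 0, 0.8]

```text
time: 12.18
ee_pos: [0.6125, 0.1364, 0.2081]
tcp_rot: [180.0, -0.1, -173.9]
wrist_force: [-0.2, 0.3, -1.5]
opening: 0.0169
grasp_force: 58.6
```

Run:
```python
from look import *
tilt(-174)
from scipy.ndimage import map_coordinates
P={}
for c in ["scene","side"]:
    cam=bot.camera(c);P[c]=(cam,cv2.imread(f"pics/{c}0.png").astype(float).mean(2))
H=np.array([.6805,-.2019]);E=np.array([.5747,-.1653])
for c,(cam,g) in P.items():
    pts=[]
    for s in np.linspace(.35,1.0,14):
        X=np.r_[H+(E-H)*s,.17]; q=proj(cam,X)[0]; q2=proj(cam,np.r_[H+(E-H)*(s+.05),.17])[0]
        t=(q2-q)/np.linalg.norm(q2-q);n=np.array([-t[1],t[0]])
        k=np.arange(-9,9.1,.5);S=q[:,None]+n[:,None]*k
        v=map_coordinates(g,[S[1],S[0]],order=1)
        d=np.abs(v-np.median(v));d[d<.35*d.max()]=0
        pts.append((round(s,2),round((d*k).sum()/d.sum(),2),v[::3].astype(int).tolist()))
    print(c,proj(cam,np.array([[*H,.17],[*E,.17]])).round(1).tolist())
    for p in pts:print(p)
```

```text
obs 12.175 [0.6125 0.1364 0.2081] [ 1.8000e+02 -1.2000e-01 -1.7395e+02] F [-0.21  0.32 -1.5 ] op 0.0169 j6 6.5 fixrot [ 0.001 -0.013 -0.006]
scene [[225.2, 171.4], [276.0, 163.6]]
(np.float64(0.35), np.float64(1.23), [120, 112, 100, 93, 84, 81, 58, 66, 80, 84, 104, 125, 124])
(np.float64(0.4), np.float64(7.75), [44, 40, 36, 25, 34, 39, 32, 28, 36, 45, 72, 117, 125])
(np.float64(0.45), np.float64(1.45), [108, 100, 101, 106, 101, 79, 57, 72, 108, 109, 108, 120, 123])
(np.float64(0.5), np.float64(0.52), [122, 123, 123, 123, 119, 111, 80, 94, 122, 123, 122, 121, 123])
(np.float64(0.55), np.float64(0.38), [121, 124, 124, 122, 120, 107, 81, 89, 123, 122, 123, 125, 124])
(np.float64(0.6), np.float64(0.68), [120, 121, 120, 120, 115, 110, 79, 86, 118, 123, 123, 122, 121])
(np.float64(0.65), np.float64(0.58), [121, 123, 120, 120, 117, 110, 82, 87, 119, 121, 122, 121, 120])
(np.float64(0.7), np.float64(0.51), [121, 120, 121, 121, 120, 103, 78, 83, 117, 121, 124, 122, 121])
(np.float64(0.75), np.float64(0.56), [121, 121, 123, 124, 119, 113, 82, 91, 121, 121, 123, 121, 120])
(np.float64(0.8), np.
[... 1235 characters left out ...]
p.float64(-2.1), [167, 164, 164, 166, 98, 88, 136, 169, 166, 166, 163, 160, 169])
(np.float64(0.75), np.float64(-2.09), [170, 164, 162, 172, 82, 82, 142, 157, 168, 168, 163, 164, 165])
(np.float64(0.8), np.float64(-1.85), [167, 164, 165, 170, 127, 79, 159, 159, 163, 164, 167, 168, 169])
(np.float64(0.85), np.float64(-1.81), [166, 162, 165, 173, 110, 85, 139, 163, 167, 163, 164, 168, 166])
(np.float64(0.9), np.float64(-2.06), [167, 168, 165, 172, 98, 82, 139, 144, 170, 167, 163, 163, 164])
(np.float64(0.95), np.float64(-1.99), [167, 167, 162, 170, 109, 76, 149, 154, 171, 165, 168, 165, 168])
(np.float64(1.0), np.float64(-2.04), [165, 162, 168, 168, 109, 79, 154, 153, 164, 166, 171, 168, 168])
```

Request:
send_rows:
  moves: [-0.28, -0.95, 0, 0, 0, -0.25, 0.8, -0.28, -0.95, 0, 0, 0, -0.25, 0.8, -0.28, -0.95, 0, 0, 0, -0.25, 0.8, -0.28, -0.95, 0, 0, 0, -0.25, 0.8, -0.28, -0.95, 0, 0, 0, -0.25, 0.8, -0.28, -0.95, 0, 0, 0, -0.25, 0.8, -0.28, -0.95, 0, 0, 0, -0.25, 0.8, -0.28, -0.95, 0, 0, 0, -0.25, 0.8]

```text
time: 13.28
ee_pos: [0.556, -0.0539, 0.2088]
tcp_rot: [180.0, -0.1, 168.7]
wrist_force: [0.5, -0.1, -0.7]
opening: 0.0167
grasp_force: 58.7
```

Request:
send_rows:
  moves: [-0.28, -0.95, 0, 0, 0, -0.25, 0.8, -0.28, -0.95, 0, 0, 0, -0.25, 0.8, -0.28, -0.95, 0, 0, 0, -0.25, 0.8, -0.28, -0.95, 0, 0, 0, -0.17, 0.8, 0, 0, 0, 0, 0, 0, 0.8, 0, 0, 0, 0, 0, 0, 0.8]

```text
time: 14.02
ee_pos: [0.5286, -0.1473, 0.2088]
tcp_rot: [180.0, -0.1, 160.9]
wrist_force: [0.6, -0.5, -1.5]
opening: 0.0166
grasp_force: 58.8
```

Run:
```python
from look import *
tilt(160.92)
w=bot.camera("wrist");cv2.imwrite("pics/w4.png",w["color"][:,:,::-1])
H=np.array([.6805,-.2019]);E=np.array([.5747,-.1653])
o=bot.get_obs();t=o["ee_pos"]
print("eye pred px",proj(w,t+[0,0,-.023]),"tab",proj(w,t+[0,0,.013]))
print("bar pred",proj(w,[[*H,.17],[*E,.17],[*(E-[.0085,-.003]),.178]]).round(1).tolist())
for q in ["large_tab","large_eye","bar_end","hook","stand"]:
    print(q,[(np.round(d["pixel"],1),round(d["p"],2),onz(w,d["pixel"],.17).round(4)[:2]) for d in bot.landmark_of("wrist",q)[:3]])
```

```text
obs 14.025 [ 0.5286 -0.1473  0.2088] [ 1.7997e+02 -6.0000e-02  1.6090e+02] F [ 0.61 -0.54 -1.52] op 0.0166 j6 3.5 fixrot [-0.005 -0.005  0.003]
eye pred px [[321.79896879 276.48948723]] tab [[322.49909688 309.12125349]]
bar pred [[317.8, 483.7], [317.6, 342.5], [317.6, 336.7]]
large_tab [(array([313.4, 301.9]), 0.67, array([ 0.5484, -0.1587]))]
large_eye [(array([318.3, 269.3]), 0.97, array([ 0.5301, -0.1494]))]
bar_end [(array([311.8, 337.4]), 0.6, array([ 0.5702, -0.1674]))]
hook []
stand [(array([313.4, 345.4]), 0.69, array([ 0.5757, -0.1683]))]
```

View pics/w4.png

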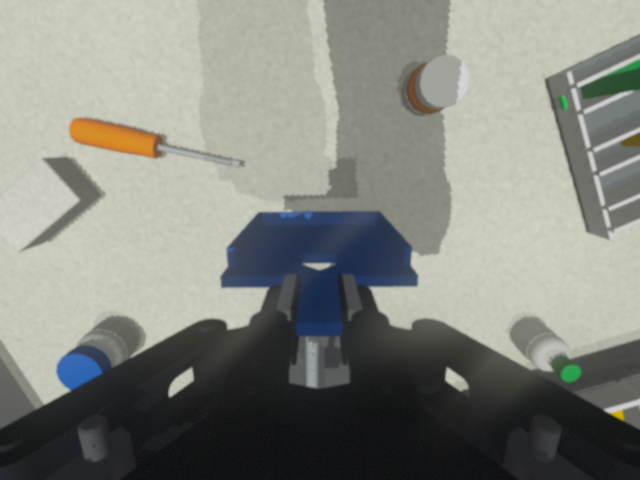

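The wrist view shows the eye at (319,267) and tab centre column 320, while the bar comes up at column 313. That puts the bar about 3 mm to the image left. I correct this, lower to lip-passing height, and advance past the lip in small steps.

Request:
send_rows:
  moves: [-0.05, -0.14, -0.15, 0, 0, 0, 0.8, 0.38, -0.13, 0, 0, 0, 0, 0.8, 0.38, -0.13, 0, 0, 0, 0, 0.8, 0.19, -0.065, 0, 0, 0, 0, 0.8, 0.19, -0.065, 0, 0, 0, 0, 0.8, 0, 0, 0, 0, 0, 0, 0.8]

```text
time: 15.08
ee_pos: [0.5565, -0.1605, 0.2048]
tcp_rot: [180.0, -0.1, 160.9]
wrist_force: [-0.4, -0.7, -0.7]
opening: 0.017
grasp_force: 58.8
```

```bash
cat >> look.py <<'E'
H=np.array([.6805,-.2019]);D=np.array([.945,-.327]);N=np.array([.327,.945])
def st():
    o=bot.get_obs();p=o["ee_pos"];f=o["wrist_force"]
    print("t %.2f s %.4f c %.4f z %.4f"%(o["time"],D@(p[:2]-H),N@p[:2],p[2]),"Fd %.2f Fn %.2f Fz %.2f"%(D@f[:2],N@f[:2],f[2]),"T",o["torque"].round(3),o["tcp_rot"].round(2))
E
python3 - <<'E'
from look import *
st()
for c in ["scene","side"]:
    im=bot.camera(c)["color"][:,:,::-1];cv2.imwrite(f"pics/{c}5.png",im)
a=cv2.resize(cv2.imread("pics/scene5.png")[110:230,190:350],(640,480))[:, :400]
a=cv2.resize(cv2.imread("pics/scene5.png")[120:240,210:310],(400,480),interpolation=cv2.INTER_CUBIC)
b=cv2.resize(cv2.imread("pics/side5.png")[210:330,320:420],(400,480),interpolation=cv2.INTER_CUBIC)
cv2.imwrite("pics/hk5.png",np.hstack([a,b]))
E
```

```text
t 15.07 s -0.1307 c 0.0304 z 0.2048 Fd -0.14 Fn -0.81 Fz -0.72 T [-0.032  0.021 -0.006] [ 1.7998e+02 -7.0000e-02  1.6095e+02]
```

View pics/hk5.png

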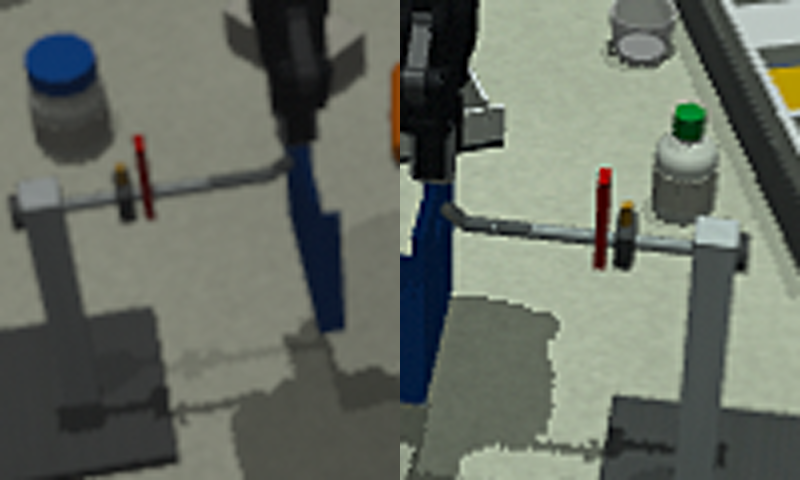

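Both halves show the lip tip, at (285,170) in scene and (450,213) in side, right at the blue panel below its tab. The red stop front is about 47 mm from the post. Moving on through the eye.

Request:
send_rows:
  moves: [0.19, -0.065, 0, 0, 0, 0, 0.8, 0.19, -0.065, 0, 0, 0, 0, 0.8, 0, 0, 0, 0, 0, 0, 0.8]

```text
time: 15.55
ee_pos: [0.566, -0.1637, 0.2049]
tcp_rot: [180.0, -0.1, 160.9]
wrist_force: [0.2, -1.0, -0.3]
opening: 0.017
grasp_force: 58.8
```

Request:
send_rows:
  moves: [0.19, -0.065, 0, 0, 0, 0, 0.8, 0.19, -0.065, 0, 0, 0, 0, 0.8, 0, 0, 0, 0, 0, 0, 0.8]

```text
time: 15.92
ee_pos: [0.5756, -0.167, 0.2048]
tcp_rot: [180.0, -0.1, 160.9]
wrist_force: [0.6, 0.9, -1.9]
opening: 0.0165
grasp_force: 58.8
```

Run:
```python
from look import *
st()
```

```text
t 15.93 s -0.1106 c 0.0304 z 0.2048 Fd 0.24 Fn 1.04 Fz -1.87 T [ 0.013 -0.034 -0.022] [ 1.7999e+02 -7.0000e-02  1.6094e+02]
```

Request:
send_rows:
  moves: [0.19, -0.065, 0, 0, 0, 0, 0.8, 0.19, -0.065, 0, 0, 0, 0, 0.8, 0.1, -0.03, -0.2, 0, 0, 0, 0.8, 0, 0, -0.1, 0, 0, 0, 0.8, 0, 0, 0, 0, 0, 0, 0.8]

```text
time: 16.55
ee_pos: [0.587, -0.1708, 0.1971]
tcp_rot: [180.0, -0.1, 160.9]
wrist_force: [0.7, 0.2, -1.9]
opening: 0.0171
grasp_force: 58.8
```

Request:
send_rows:
  moves: [0.19, -0.065, -0.04, 0, 0, 0, 0.8, 0.19, -0.065, 0, 0, 0, 0, 0.8, 0.19, -0.065, 0, 0, 0, 0, 0.8, 0.19, -0.065, 0, 0, 0, 0, 0.8, 0.19, -0.065, 0, 0, 0, 0, 0.8, 0, 0, 0, 0, 0, 0, 0.8]

```text
time: 17.3
ee_pos: [0.6113, -0.1791, 0.1963]
tcp_rot: [180.0, -0.1, 160.9]
wrist_force: [-0.4, -0.2, -2.0]
opening: 0.0168
grasp_force: 58.8
```

Run:
```python
from look import *
st()
```

```text
t 17.30 s -0.0728 c 0.0307 z 0.1963 Fd -0.27 Fn -0.32 Fz -1.98 T [0.01  0.012 0.01 ] [ 1.7998e+02 -7.0000e-02  1.6095e+02]
```

Request:
send_rows:
  moves: [0.1, -0.035, -0.05, 0, 0, 0, 0.8, 0.1, -0.035, 0, 0, 0, 0, 0.8, 0.1, -0.035, 0, 0, 0, 0, 0.8, 0.1, -0.035, 0, 0, 0, 0, 0.8, 0.1, -0.035, 0, 0, 0, 0, 0.8, 0, 0, 0, 0, 0, 0, 0.8]

```text
time: 18.05
ee_pos: [0.6237, -0.1834, 0.1952]
tcp_rot: [180.0, -0.1, 160.9]
wrist_force: [0.5, 0.8, -1.0]
opening: 0.0166
grasp_force: 58.8
```

Request:
send_rows:
  moves: [0.04, -0.014, 0, 0, 0, 0, 0.8, 0, 0, 0, 0, 0, 0, 0.8]

```text
time: 18.3
ee_pos: [0.6245, -0.1837, 0.1953]
tcp_rot: [180.0, -0.1, 160.9]
wrist_force: [1.7, 0.5, -1.4]
opening: 0.0168
grasp_force: 58.8
```

Request:
send_rows:
  moves: [0.04, -0.014, 0, 0, 0, 0, 0.8, 0, 0, 0, 0, 0, 0, 0.8]

```text
time: 18.55
ee_pos: [0.6255, -0.1841, 0.1953]
tcp_rot: [180.0, -0.1, 160.9]
wrist_force: [0.8, -0.2, -1.3]
opening: 0.0168
grasp_force: 58.8
```

Run:
```python
from look import *
st()
```

```text
t 18.55 s -0.0578 c 0.0306 z 0.1953 Fd 0.85 Fn 0.13 Fz -1.31 T [ 0.006  0.005 -0.028] [ 1.7998e+02 -6.0000e-02  1.6094e+02]
```

Request:
send_rows:
  moves: [0.04, -0.014, 0, 0, 0, 0, 0.8, 0, 0, 0, 0, 0, 0, 0.8]

```text
time: 18.8
ee_pos: [0.6265, -0.1845, 0.1953]
tcp_rot: [180.0, -0.1, 160.9]
wrist_force: [0.3, 0.5, -1.1]
opening: 0.0166
grasp_force: 58.8
```

Request:
send_rows:
  moves: [0.04, -0.014, 0, 0, 0, 0, 0.8, 0, 0, 0, 0, 0, 0, 0.8]

```text
time: 19.05
ee_pos: [0.6276, -0.1848, 0.1952]
tcp_rot: [180.0, -0.1, 160.9]
wrist_force: [-2.0, 0.4, -1.6]
opening: 0.0168
grasp_force: 58.8
```

Request:
send_rows:
  moves: [0.02, -0.007, 0, 0, 0, 0, 0.8, 0, 0, 0, 0, 0, 0, 0.8]

```text
time: 19.3
ee_pos: [0.628, -0.1849, 0.1953]
tcp_rot: [180.0, -0.1, 160.9]
wrist_force: [0.3, 0.1, -0.9]
opening: 0.0171
grasp_force: 58.8
```

Request:
send_rows:
  moves: [0.01, -0.003, 0, 0, 0, 0, 0.8, 0, 0, 0, 0, 0, 0, 0.8]

```text
time: 19.55
ee_pos: [0.6283, -0.185, 0.1953]
tcp_rot: [180.0, -0.1, 160.9]
wrist_force: [0.2, 0.6, -1.2]
opening: 0.017
grasp_force: 58.8
```

Request:
send_rows:
  moves: [0.04, -0.014, 0, 0, 0, 0, 0.8, 0, 0, 0, 0, 0, 0, 0.8]

```text
time: 19.8
ee_pos: [0.6293, -0.1854, 0.1953]
tcp_rot: [180.0, -0.1, 160.9]
wrist_force: [-0.5, 0.6, -1.7]
opening: 0.0164
grasp_force: 58.8
```

Request:
send_rows:
  moves: [0.04, -0.014, 0, 0, 0, 0, 0.8, 0, 0, 0, 0, 0, 0, 0.8]

```text
time: 20.05
ee_pos: [0.6303, -0.1858, 0.1953]
tcp_rot: [180.0, -0.1, 160.9]
wrist_force: [0.4, 0.5, -1.4]
opening: 0.0167
grasp_force: 58.8
```

Request:
send_rows:
  moves: [0.04, -0.014, 0, 0, 0, 0, 0.8, 0, 0, 0, 0, 0, 0, 0.8]

```text
time: 20.3
ee_pos: [0.6313, -0.1861, 0.1953]
tcp_rot: [180.0, -0.1, 160.9]
wrist_force: [-0.1, -0.7, -1.8]
opening: 0.0166
grasp_force: 58.8
```

Request:
send_rows:
  moves: [0.04, -0.014, 0, 0, 0, 0, 0.8, 0, 0, 0, 0, 0, 0, 0.8]

```text
time: 20.55
ee_pos: [0.6321, -0.1864, 0.1953]
tcp_rot: [180.0, -0.1, 160.9]
wrist_force: [-1.6, 1.3, -0.4]
opening: 0.017
grasp_force: 58.9
```

Request:
send_rows:
  moves: [0.025, -0.009, 0, 0, 0, 0, 0.8, 0, 0, 0, 0, 0, 0, 0.8]

```text
time: 20.8
ee_pos: [0.6326, -0.1865, 0.1953]
tcp_rot: [180.0, -0.1, 160.9]
wrist_force: [-3.9, 0.6, 0.5]
opening: 0.0169
grasp_force: 58.9
```

Run:
```python
from look import *
st()
```

```text
t 20.80 s -0.0503 c 0.0306 z 0.1953 Fd -3.91 Fn -0.70 Fz 0.48 T [0.303 0.841 0.008] [ 1.7998e+02 -1.0000e-01  1.6094e+02]
```

Request:
send_rows:
  moves: [0.022, -0.008, 0, 0, 0, 0, 0.8, 0, 0, 0, 0, 0, 0, 0.8]

```text
time: 21.05
ee_pos: [0.6329, -0.1867, 0.1953]
tcp_rot: [180.0, -0.1, 160.9]
wrist_force: [-5.8, 2.2, 0.9]
opening: 0.017
grasp_force: 59.0
```

Request:
send_rows:
  moves: [0, 0, 0, 0, 0, 0, 0.8, 0, 0, 0, 0, 0, 0, 0.8, 0, 0, 0, 0, 0, 0, 0.8, 0, 0, 0, 0, 0, 0, 0.8]

```text
time: 21.55
ee_pos: [0.6329, -0.1867, 0.1953]
tcp_rot: [180.0, -0.1, 160.9]
wrist_force: [-5.9, 1.8, 0.7]
opening: 0.017
grasp_force: 59.0
```

Run:
```python
from look import *
st()
```

```text
t 21.55 s -0.0499 c 0.0306 z 0.1953 Fd -6.21 Fn -0.24 Fz 0.73 T [ 0.347  1.203 -0.03 ] [ 1.7998e+02 -1.2000e-01  1.6094e+02]
```

Pressed at about 6 N for over half a second. Letting go and rising, then heading for yellow.

Request:
send_rows:
  moves: [0, 0, 0, 0, 0, 0, 0.4, 0, 0, 0, 0, 0, 0, 0.1, 0, 0, 0, 0, 0, 0, 0, 0, 0, 0.2, 0, 0, 0, 0, 0, 0, 0.8, 0, 0, 0, 0, 0, 0, 1, 0, 0, 0, 0, 0, 0, 0.8, 0, 0, 0, 0]

```text
time: 22.42
ee_pos: [0.6335, -0.1869, 0.2668]
tcp_rot: [180.0, 0.0, 160.9]
wrist_force: [-0.9, 0.1, -0.8]
opening: 0.0429
grasp_force: 0.0
```

Request:
send_rows:
  moves: [-0.18, 0.97, -0.1, 0, 0, 0.18, 0, -0.18, 0.97, -0.1, 0, 0, 0.18, 0, -0.18, 0.97, -0.2, 0, 0, 0.18, 0, -0.18, 0.97, -0.2, 0, 0, 0.18, 0, -0.18, 0.97, -0.2, 0, 0, 0.18, 0, -0.18, 0.97, -0.2, 0, 0, 0.18, 0, -0.18, 0.97, -0.2, 0, 0, 0.18, 0, -0.18, 0.97, -0.2, 0, 0, 0.18, 0]

```text
time: 23.42
ee_pos: [0.5974, 0.0079, 0.2307]
tcp_rot: [180.0, -0.0, 173.4]
wrist_force: [0.3, -0.3, -0.2]
opening: 0.0428
grasp_force: 0.0
```

Request:
send_rows:
  moves: [-0.18, 0.97, -0.2, 0, 0, 0.18, 0, -0.18, 0.97, -0.2, 0, 0, 0.18, 0, -0.18, 0.97, -0.2, 0, 0, 0.18, 0, -0.18, 0.97, -0.2, 0, 0, 0.18, 0, -0.18, 0.97, 0, 0, 0, 0.18, 0, -0.18, 0.97, 0, 0, 0, 0.18, 0, -0.18, 0.97, 0, 0, 0, 0.18, 0, -0.18, 0.97, 0, 0, 0, 0.18, 0]

```text
time: 24.42
ee_pos: [0.5614, 0.202, 0.2108]
tcp_rot: [180.0, -0.0, -174.3]
wrist_force: [-0.4, 0.3, -0.4]
opening: 0.0424
grasp_force: 0.0
```

Run:
```python
from look import *
tilt(-174);covers("w6")
P=[bot.camera("scene"),bot.camera("side")]
for q in ["large_tab","large_eye"]:
    L=[[(d["pixel"],d["p"]) for d in bot.landmark_of(c,q)] for c in ("scene","side")]
    for a in L[0]:
        for b in L[1]:
            x,e=tri(P,[a[0],b[0]])
            if e<4: print(q,x.round(4),e.round(1),"s %.4f c %.4f"%(D@(x[:2]-H),N@x[:2]))
a=cv2.resize(P[0]["color"][120:240,210:310],(400,480),interpolation=cv2.INTER_CUBIC)
b=cv2.resize(P[1]["color"][210:330,320:420],(400,480),interpolation=cv2.INTER_CUBIC)
cv2.imwrite("pics/hk6.png",np.hstack([a,b])[:,:,::-1])
```

```text
obs 24.425 [0.5614 0.202  0.2108] [ 1.7997e+02 -2.0000e-02 -1.7425e+02] F [-0.4   0.28 -0.36] op 0.0424 j6 14.0 fixrot [-0.003 -0.002  0.03 ]
large tab []
large eye []
medium tab [(array([316., 239.]), 0.66, array([0.558 , 0.1992])), (array([266., 148.]), 0.66, array([0.5007, 0.161 ]))]
medium eye [(array([314., 227.]), 0.85, array([0.5585, 0.197 ])), (array([300., 200.]), 0.37, array([0.5384, 0.1842]))]
small tab [(array([277.,   8.]), 0.93, array([0.4174, 0.1612])), (array([268., 148.]), 0.72, array([0.5007, 0.1606]))]
small eye [(array([282.,  23.]), 0.9, array([0.4142, 0.1597])), (array([272., 150.]), 0.66, array([0.503 , 0.1586]))]
large_tab [ 0.6304 -0.1857  0.1966] 2.8 s -0.0526 c 0.0306
large_eye [ 0.6282 -0.1831  0.1699] 0.6 s -0.0555 c 0.0324
```

View pics/hk6.png

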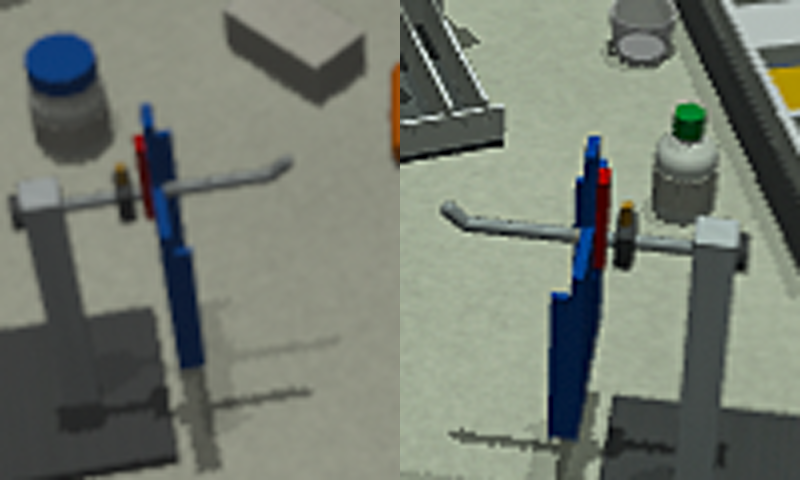

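Blue hangs square against the red stop in both halves, at (160,180) and (590,230). Taking yellow.

Request:
send_rows:
  moves: [-0.06, -0.04, -1, 0, 0, 0.03, 0, 0, 0, -1, 0, 0, 0, 0, 0, 0, -1, 0, 0, 0, 0, 0, 0, -0.8, 0, 0, 0, 0, 0, 0, 0, 0, 0, 0, 0.2, 0, 0, 0, 0, 0, 0, 0.4, 0, 0, 0, 0, 0, 0, 0.6, 0, 0, 0, 0, 0, 0, 0.7]
  squeeze: 60

```text
time: 26.08
ee_pos: [0.5605, 0.2003, 0.1165]
tcp_rot: [180.0, 0.1, -174.1]
wrist_force: [-0.4, -0.4, 4.7]
opening: 0.0232
grasp_force: 59.2
```

Request:
send_rows:
  moves: [0, 0, 0, 0, 0, 0, 0.7]

```text
time: 26.2
ee_pos: [0.5605, 0.2003, 0.1165]
tcp_rot: [180.0, 0.1, -174.1]
wrist_force: [-0.6, -2.1, 6.4]
opening: 0.0227
grasp_force: 59.4
```

Request:
send_rows:
  moves: [0, 0, 0.4, 0, 0, 0, 0.7, 0, 0, 1, 0, 0, 0, 0.7, 0, 0, 1, 0, 0, 0, 0.7, 0, 0, 1, 0, 0, 0, 0.7, -0.06, -0.95, 0.2, 0, 0, -0.2, 0.7, -0.06, -0.95, 0, 0, 0, -0.2, 0.7, -0.06, -0.95, 0, 0, 0, -0.2, 0.7, -0.06, -0.95, 0, 0, 0, -0.2, 0.7]

```text
time: 27.2
ee_pos: [0.5533, 0.1033, 0.2047]
tcp_rot: [-180.0, -0.1, 178.9]
wrist_force: [0.3, 0.3, -0.3]
opening: 0.0226
grasp_force: 58.8
```

Request:
send_rows:
  moves: [-0.06, -0.95, 0, 0, 0, -0.2, 0.7, -0.06, -0.95, 0, 0, 0, -0.2, 0.7, -0.06, -0.95, 0, 0, 0, -0.2, 0.7, -0.06, -0.95, 0, 0, 0, -0.2, 0.7, -0.06, -0.95, 0, 0, 0, -0.2, 0.7, -0.06, -0.95, 0, 0, 0, -0.2, 0.7, -0.06, -0.95, 0, 0, 0, -0.2, 0.7, -0.06, -0.95, 0, 0, 0, -0.2, 0.7]

```text
time: 28.2
ee_pos: [0.541, -0.0865, 0.2047]
tcp_rot: [-180.0, -0.1, 165.2]
wrist_force: [-0.8, -0.3, -1.3]
opening: 0.0228
grasp_force: 58.9
```

Request:
send_rows:
  moves: [-0.06, -0.95, 0, 0, 0, -0.2, 0.7, -0.06, -0.95, 0, 0, 0, -0.2, 0.7, -0.06, -0.9, 0, 0, 0, -0.15, 0.7, 0, 0, 0, 0, 0, 0, 0.7, 0, 0, 0, 0, 0, 0, 0.7]

```text
time: 28.82
ee_pos: [0.5369, -0.1549, 0.205]
tcp_rot: [180.0, -0.1, 160.6]
wrist_force: [0.0, 0.6, -1.4]
opening: 0.0229
grasp_force: 58.9
```

Run:
```python
from look import *
tilt(160.92);st()
w=bot.camera("wrist");cv2.imwrite("pics/w7.png",w["color"][:,:,::-1])
print("eye pred px",proj(w,bot.get_obs()["ee_pos"]+[0,0,-.0245]))
for q in ["medium_tab","medium_eye","bar_end"]:
    print(q,[(np.round(d["pixel"],1),round(d["p"],2)) for d in bot.landmark_of("wrist",q)[:2]])
```

```text
obs 28.825 [ 0.5369 -0.1549  0.205 ] [ 1.7998e+02 -1.0000e-01  1.6056e+02] F [ 0.01  0.58 -1.44] op 0.0229 j6 3.3 fixrot [-0.006 -0.01   0.041]
t 28.82 s -0.1511 c 0.0292 z 0.2050 Fd -0.18 Fn 0.56 Fz -1.44 T [0.009 0.007 0.03 ] [ 1.7998e+02 -1.0000e-01  1.6056e+02]
eye pred px [[321.72867299 275.45650019]]
medium_tab [(array([323.8, 300.4]), 0.63)]
medium_eye [(array([315.3, 270.4]), 0.58)]
bar_end []
```

Request:
send_rows:
  moves: [0.02, 0.055, 0.04, 0, 0, 0.04, 0.7, 0.38, -0.13, 0, 0, 0, 0, 0.7, 0.3, -0.105, 0, 0, 0, 0, 0.7, 0.2, -0.07, 0, 0, 0, 0, 0.7, 0.2, -0.07, 0, 0, 0, 0, 0.7, 0, 0, 0, 0, 0, 0, 0.7]

```text
time: 29.78
ee_pos: [0.5652, -0.163, 0.206]
tcp_rot: [180.0, -0.1, 160.9]
wrist_force: [-0.2, 0.5, -1.3]
opening: 0.0226
grasp_force: 58.9
```

Request:
send_rows:
  moves: [0.2, -0.07, 0, 0, 0, 0, 0.7, 0.2, -0.07, 0, 0, 0, 0, 0.7, 0.2, -0.07, 0, 0, 0, 0, 0.7, 0, 0, 0, 0, 0, 0, 0.7]

```text
time: 30.28
ee_pos: [0.5802, -0.1682, 0.2061]
tcp_rot: [180.0, -0.1, 160.9]
wrist_force: [0.3, -0.3, -1.3]
opening: 0.0227
grasp_force: 58.9
```

Run:
```python
from look import *
st()
```

```text
t 30.27 s -0.1058 c 0.0308 z 0.2061 Fd 0.39 Fn -0.13 Fz -1.34 T [-0.007  0.048  0.009] [ 1.7998e+02 -7.0000e-02  1.6094e+02]
```

Request:
send_rows:
  moves: [0.1, -0.035, -0.2, 0, 0, 0, 0.7, 0.19, -0.065, -0.18, 0, 0, 0, 0.7, 0.19, -0.065, 0, 0, 0, 0, 0.7, 0.19, -0.065, 0, 0, 0, 0, 0.7, 0.19, -0.065, 0, 0, 0, 0, 0.7, 0.19, -0.065, 0, 0, 0, 0, 0.7, 0.19, -0.065, 0, 0, 0, 0, 0.7, 0, 0, 0, 0, 0, 0, 0.7]

```text
time: 31.28
ee_pos: [0.6112, -0.1788, 0.1966]
tcp_rot: [180.0, -0.1, 160.9]
wrist_force: [0.1, -0.5, -0.5]
opening: 0.0226
grasp_force: 58.9
```

Request:
send_rows:
  moves: [0.08, -0.028, 0, 0, 0, 0, 0.7, 0.08, -0.028, 0, 0, 0, 0, 0.7, 0.08, -0.028, 0, 0, 0, 0, 0.7, 0, 0, 0, 0, 0, 0, 0.7]

```text
time: 31.78
ee_pos: [0.617, -0.1809, 0.1967]
tcp_rot: [180.0, -0.1, 160.9]
wrist_force: [0.0, 0.5, -1.3]
opening: 0.0229
grasp_force: 58.9
```

Run:
```python
from look import *
st()
```

```text
t 31.77 s -0.0669 c 0.0308 z 0.1967 Fd -0.13 Fn 0.44 Fz -1.30 T [-0.024 -0.003 -0.03 ] [ 1.7998e+02 -6.0000e-02  1.6094e+02]
```

Request:
send_rows:
  moves: [0.04, -0.014, 0, 0, 0, 0, 0.7, 0.04, -0.014, 0, 0, 0, 0, 0.7, 0, 0, 0, 0, 0, 0, 0.7]

```text
time: 32.15
ee_pos: [0.619, -0.1815, 0.1968]
tcp_rot: [180.0, -0.1, 160.9]
wrist_force: [0.3, -0.5, -0.5]
opening: 0.0227
grasp_force: 58.9
```

Request:
send_rows:
  moves: [0.04, -0.014, 0, 0, 0, 0, 0.7, 0, 0, 0, 0, 0, 0, 0.7]

```text
time: 32.4
ee_pos: [0.62, -0.1819, 0.1968]
tcp_rot: [180.0, -0.1, 160.9]
wrist_force: [0.1, 0.1, -0.9]
opening: 0.0228
grasp_force: 58.9
```

Run:
```python
from look import *
st()
```

```text
t 32.40 s -0.0638 c 0.0308 z 0.1968 Fd 0.09 Fn 0.14 Fz -0.92 T [ 0.057  0.047 -0.027] [ 1.7998e+02 -6.0000e-02  1.6094e+02]
```

Request:
send_rows:
  moves: [0.04, -0.014, 0, 0, 0, 0, 0.7, 0.04, -0.014, 0, 0, 0, 0, 0.7, 0, 0, 0, 0, 0, 0, 0.7]

```text
time: 32.78
ee_pos: [0.622, -0.1826, 0.1967]
tcp_rot: [180.0, -0.1, 160.9]
wrist_force: [-1.6, 0.1, -1.5]
opening: 0.0229
grasp_force: 58.9
```

Run:
```python
from look import *
st()
```

```text
t 32.77 s -0.0616 c 0.0308 z 0.1967 Fd -1.55 Fn -0.48 Fz -1.49 T [0.049 0.043 0.007] [ 1.7998e+02 -6.0000e-02  1.6094e+02]
```

Request:
send_rows:
  moves: [0.04, -0.014, 0, 0, 0, 0, 0.7, 0, 0, 0, 0, 0, 0, 0.7]

```text
time: 33.02
ee_pos: [0.623, -0.1829, 0.1968]
tcp_rot: [180.0, -0.1, 160.9]
wrist_force: [-0.2, -0.4, -1.3]
opening: 0.0233
grasp_force: 58.9
```

Request:
send_rows:
  moves: [0.04, -0.014, 0, 0, 0, 0, 0.7, 0, 0, 0, 0, 0, 0, 0.7]

```text
time: 33.28
ee_pos: [0.624, -0.1833, 0.1968]
tcp_rot: [180.0, -0.1, 160.9]
wrist_force: [-0.3, -0.8, -1.6]
opening: 0.0228
grasp_force: 58.9
```

Run:
```python
from look import *
st()
```

```text
t 33.27 s -0.0595 c 0.0308 z 0.1968 Fd 0.02 Fn -0.86 Fz -1.56 T [0.022 0.009 0.017] [ 1.7998e+02 -6.0000e-02  1.6095e+02]
```

Request:
send_rows:
  moves: [0.04, -0.014, 0, 0, 0, 0, 0.7, 0, 0, 0, 0, 0, 0, 0.7]

```text
time: 33.52
ee_pos: [0.625, -0.1836, 0.1968]
tcp_rot: [180.0, -0.1, 160.9]
wrist_force: [-0.3, 0.0, -0.7]
opening: 0.0227
grasp_force: 58.9
```

Request:
send_rows:
  moves: [0.03, -0.01, 0, 0, 0, 0, 0.7, 0, 0, 0, 0, 0, 0, 0.7]

```text
time: 33.78
ee_pos: [0.6257, -0.1839, 0.1968]
tcp_rot: [180.0, -0.1, 160.9]
wrist_force: [-0.3, -0.1, -1.2]
opening: 0.0226
grasp_force: 58.9
```

Run:
```python
from look import *
st()
```

```text
t 33.77 s -0.0577 c 0.0308 z 0.1968 Fd -0.26 Fn -0.19 Fz -1.19 T [ 0.018 -0.043  0.031] [ 1.7999e+02 -6.0000e-02  1.6094e+02]
```

Request:
send_rows:
  moves: [0.04, -0.014, 0, 0, 0, 0, 0.7, 0, 0, 0, 0, 0, 0, 0.7]

```text
time: 34.02
ee_pos: [0.6263, -0.1841, 0.1968]
tcp_rot: [180.0, -0.1, 160.9]
wrist_force: [-3.6, 0.5, 0.6]
opening: 0.0226
grasp_force: 59.1
```

Request:
send_rows:
  moves: [0.03, -0.01, 0, 0, 0, 0, 0.7, 0, 0, 0, 0, 0, 0, 0.7]

```text
time: 34.28
ee_pos: [0.6269, -0.1843, 0.1968]
tcp_rot: [180.0, -0.1, 160.9]
wrist_force: [-5.8, 1.3, 1.4]
opening: 0.0229
grasp_force: 59.2
```

Run:
```python
from look import *
st()
```

```text
t 34.27 s -0.0564 c 0.0308 z 0.1968 Fd -5.93 Fn -0.71 Fz 1.41 T [ 0.392  1.209 -0.108] [ 1.7999e+02 -1.3000e-01  1.6094e+02]
```

Request:
send_rows:
  moves: [0.01, -0.003, 0, 0, 0, 0, 0.7, 0, 0, 0, 0, 0, 0, 0.7, 0, 0, 0, 0, 0, 0, 0.7, 0, 0, 0, 0, 0, 0, 0.7, 0, 0, 0, 0, 0, 0, 0.7]

```text
time: 34.9
ee_pos: [0.6269, -0.1843, 0.1968]
tcp_rot: [180.0, -0.1, 160.9]
wrist_force: [-6.3, 1.6, 1.5]
opening: 0.0226
grasp_force: 59.2
```

Run:
```python
from look import *
st()
```

```text
t 34.90 s -0.0564 c 0.0308 z 0.1968 Fd -6.48 Fn -0.53 Fz 1.53 T [ 0.484  1.383 -0.063] [ 1.7999e+02 -1.5000e-01  1.6094e+02]
```

Request:
send_rows:
  moves: [0, 0, 0, 0, 0, 0, 0.4, 0, 0, 0, 0, 0, 0, 0.1, 0, 0, 0, 0, 0, 0, 0, 0, 0, 0.2, 0, 0, 0, 0, 0, 0, 0.8, 0, 0, 0, 0, 0, 0, 1, 0, 0, 0, 0, 0, 0, 0.8, 0, 0, 0, 0]

```text
time: 35.78
ee_pos: [0.6278, -0.1846, 0.2683]
tcp_rot: [180.0, 0.0, 160.9]
wrist_force: [0.6, 0.3, 0.5]
opening: 0.0425
grasp_force: 0.0
```

Request:
send_rows:
  moves: [-0.33, 0.92, 0, 0, 0, 0.19, -0.2, -0.33, 0.92, -0.1, 0, 0, 0.19, -0.2, -0.33, 0.92, -0.2, 0, 0, 0.19, -0.2, -0.33, 0.92, -0.2, 0, 0, 0.19, -0.2, -0.33, 0.92, -0.2, 0, 0, 0.19, -0.2, -0.33, 0.92, -0.2, 0, 0, 0.19, -0.2, -0.33, 0.92, -0.2, 0, 0, 0.19, -0.2, -0.33, 0.92, -0.2, 0, 0, 0.19, -0.2]

```text
time: 36.78
ee_pos: [0.5615, 0.0002, 0.2347]
tcp_rot: [180.0, -0.0, 174.1]
wrist_force: [0.5, 0.1, -0.3]
opening: 0.0511
grasp_force: 0.0
```

Request:
send_rows:
  moves: [-0.33, 0.92, -0.2, 0, 0, 0.19, -0.2, -0.33, 0.92, -0.2, 0, 0, 0.19, -0.2, -0.33, 0.92, -0.2, 0, 0, 0.19, -0.2, -0.33, 0.92, -0.2, 0, 0, 0.19, -0.2, -0.33, 0.92, 0, 0, 0, 0.19, -0.2, -0.33, 0.92, 0, 0, 0, 0.19, -0.2, -0.36, 0.98, 0, 0, 0, 0.2, -0.2, 0, 0, 0, 0, 0, 0, -0.2]

```text
time: 37.78
ee_pos: [0.5029, 0.1631, 0.2148]
tcp_rot: [180.0, -0.0, -174.4]
wrist_force: [0.8, -1.1, -0.6]
opening: 0.0512
grasp_force: 0.0
```

Run:
```python
from look import *
tilt(-174);covers("w8")
P=[bot.camera("scene"),bot.camera("side")]
for q in ["large_tab","large_eye","medium_tab","medium_eye"]:
    L=[[(d["pixel"],d["p"]) for d in bot.landmark_of(c,q)] for c in ("scene","side")]
    for a in L[0]:
        for b in L[1]:
            x,e=tri(P,[a[0],b[0]])
            if e<4: print(q,x.round(4),e.round(1),"s %.4f c %.4f"%(D@(x[:2]-H),N@x[:2]))
```

```text
obs 37.775 [0.5029 0.1631 0.2148] [ 1.7997e+02 -2.0000e-02 -1.7435e+02] F [ 0.77 -1.12 -0.57] op 0.0512 j6 12.3 fixrot [-0.004 -0.002  0.041]
large tab []
large eye [(array([335., 257.]), 0.7, array([0.5216, 0.1772]))]
medium tab []
medium eye []
small tab [(array([324., 104.]), 0.87, array([0.41  , 0.1567])), (array([313., 233.]), 0.86, array([0.4993, 0.1576]))]
small eye [(array([276.,   1.]), 0.75, array([0.3409, 0.1154])), (array([326., 105.]), 0.69, array([0.4071, 0.1586]))]
large_tab [ 0.6338 -0.1816  0.2033] 0.1 s -0.0507 c 0.0357
large_eye [ 0.6292 -0.1854  0.1676] 0.5 s -0.0538 c 0.0306
large_eye [ 0.659  -0.1225  0.2383] 3.3 s -0.0462 c 0.0997
medium_tab [ 0.626  -0.1848  0.2029] 0.5 s -0.0571 c 0.0301
medium_tab [ 0.6318 -0.1879  0.2035] 3.9 s -0.0506 c 0.0291
medium_eye [ 0.622  -0.1876  0.1727] 2.8 s -0.0599 c 0.0261
medium_eye [ 0.6342 -0.1693  0.1938] 0.6 s -0.0544 c 0.0474
```

Request:
send_rows:
  moves: [-0.07, -0.08, -1, 0, 0, 0.04, -0.2, 0, 0, -1, 0, 0, 0, -0.2, 0, 0, -1, 0, 0, 0, -0.2, 0, 0, -1, 0, 0, 0, -0.1, 0, 0, -0.36, 0, 0, 0, 0, 0, 0, 0, 0, 0, 0, 0.2, 0, 0, 0, 0, 0, 0, 0.4, 0, 0, 0, 0, 0, 0, 0.6]
  squeeze: 60

```text
time: 39.62
ee_pos: [0.5018, 0.1601, 0.1062]
tcp_rot: [180.0, 0.0, -174.1]
wrist_force: [-0.5, -0.6, -1.1]
opening: 0.0288
grasp_force: 59.1
```

Request:
send_rows:
  moves: [0, 0, 0, 0, 0, 0, 0.6, 0, 0, 0, 0, 0, 0, 0.6]

```text
time: 39.88
ee_pos: [0.5018, 0.1601, 0.106]
tcp_rot: [180.0, 0.0, -174.1]
wrist_force: [-0.2, 0.8, 4.3]
opening: 0.0289
grasp_force: 59.6
```

Run:
```python
from look import *
tilt(-174);covers("w9")
```

```text
obs 39.875 [0.5018 0.1601 0.106 ] [ 1.7997e+02  2.0000e-02 -1.7413e+02] F [-0.22  0.78  4.31] op 0.0289 j6 11.8 fixrot [-0.004  0.002  0.016]
large tab []
large eye []
medium tab []
medium eye []
small tab [(array([323., 307.]), 0.89, array([0.5011, 0.1609])), (array([332.,  78.]), 0.88, array([0.4121, 0.1546]))]
small eye [(array([316., 274.]), 0.88, array([0.5006, 0.1576])), (array([331.,  88.]), 0.67, array([0.4102, 0.1555]))]
```

Request:
send_rows:
  moves: [0, 0, 0.4, 0, 0, 0, 0.6, 0, 0, 1, 0, 0, 0, 0.6, 0, 0, 1, 0, 0, 0, 0.6, 0, 0, 1, 0, 0, 0, 0.6, 0.1, -0.9, 0.6, 0, 0, -0.2, 0.6, 0.1, -0.9, 0, 0, 0, -0.2, 0.6, 0.1, -0.9, 0, 0, 0, -0.2, 0.6, 0.1, -0.9, 0, 0, 0, -0.2, 0.6]

```text
time: 41.22
ee_pos: [0.5113, 0.0692, 0.2056]
tcp_rot: [180.0, -0.1, 178.9]
wrist_force: [0.5, -0.3, -1.4]
opening: 0.0286
grasp_force: 59.2
```

Request:
send_rows:
  moves: [0.1, -0.9, 0, 0, 0, -0.2, 0.6, 0.1, -0.9, 0, 0, 0, -0.2, 0.6, 0.1, -0.9, 0, 0, 0, -0.2, 0.6, 0.1, -0.9, 0, 0, 0, -0.2, 0.6, 0.1, -0.9, 0, 0, 0, -0.2, 0.6, 0.1, -0.9, 0, 0, 0, -0.2, 0.6, 0.1, -0.9, 0, 0, 0, -0.2, 0.6, 0.1, -0.9, 0, 0, 0, -0.2, 0.6]

```text
time: 42.22
ee_pos: [0.5313, -0.1108, 0.2055]
tcp_rot: [180.0, -0.1, 165.2]
wrist_force: [0.4, -0.3, -1.0]
opening: 0.0287
grasp_force: 59.2
```

Request:
send_rows:
  moves: [0.1, -0.9, 0, 0, 0, -0.25, 0.6, 0.1, -0.87, 0, 0, 0, -0.25, 0.6, 0, 0, 0, 0, 0, 0, 0.6, 0, 0, 0, 0, 0, 0, 0.6]

```text
time: 42.72
ee_pos: [0.5364, -0.1541, 0.2053]
tcp_rot: [180.0, -0.1, 161.0]
wrist_force: [0.5, -0.7, -0.3]
opening: 0.0286
grasp_force: 59.3
```

Run:
```python
from look import *
tilt(160.92);st()
```

```text
obs 42.725 [ 0.5364 -0.1541  0.2053] [ 1.7997e+02 -8.0000e-02  1.6095e+02] F [ 0.46 -0.67 -0.26] op 0.0286 j6 3.0 fixrot [-0.006 -0.007 -0.004]
t 42.73 s -0.1518 c 0.0297 z 0.2053 Fd 0.66 Fn -0.49 Fz -0.26 T [-0.038 -0.025 -0.053] [ 1.7997e+02 -8.0000e-02  1.6095e+02]
```

Request:
send_rows:
  moves: [0.012, 0.035, 0.03, 0, 0, 0, 0.6, 0.38, -0.13, 0, 0, 0, 0, 0.6, 0.3, -0.105, 0, 0, 0, 0, 0.6, 0.2, -0.07, 0, 0, 0, 0, 0.6, 0.2, -0.07, 0, 0, 0, 0, 0.6, 0, 0, 0, 0, 0, 0, 0.6]

```text
time: 43.48
ee_pos: [0.564, -0.1629, 0.2058]
tcp_rot: [180.0, -0.1, 160.9]
wrist_force: [-0.3, -0.4, -0.7]
opening: 0.029
grasp_force: 59.3
```

Request:
send_rows:
  moves: [0.2, -0.07, 0, 0, 0, 0, 0.6, 0.2, -0.07, 0, 0, 0, 0, 0.6, 0.2, -0.07, 0, 0, 0, 0, 0.6, 0, 0, 0, 0, 0, 0, 0.6]

```text
time: 43.98
ee_pos: [0.579, -0.1681, 0.2058]
tcp_rot: [180.0, -0.1, 160.9]
wrist_force: [0.0, -0.5, -0.3]
opening: 0.0286
grasp_force: 59.3
```

Run:
```python
from look import *
st()
```

```text
t 43.98 s -0.1069 c 0.0305 z 0.2058 Fd 0.18 Fn -0.46 Fz -0.26 T [ 0.019 -0.031  0.042] [ 1.7998e+02 -7.0000e-02  1.6094e+02]
```

Request:
send_rows:
  moves: [0.1, -0.035, -0.2, 0, 0, 0, 0.6, 0.19, -0.065, -0.19, 0, 0, 0, 0.6, 0.19, -0.065, 0, 0, 0, 0, 0.6, 0.19, -0.065, 0, 0, 0, 0, 0.6, 0.19, -0.065, 0, 0, 0, 0, 0.6, 0.19, -0.065, 0, 0, 0, 0, 0.6, 0.19, -0.065, 0, 0, 0, 0, 0.6, 0, 0, 0, 0, 0, 0, 0.6]

```text
time: 44.98
ee_pos: [0.61, -0.1788, 0.1961]
tcp_rot: [180.0, -0.1, 160.9]
wrist_force: [0.7, 0.3, -1.1]
opening: 0.0289
grasp_force: 59.2
```

Request:
send_rows:
  moves: [0.08, -0.028, 0, 0, 0, 0, 0.6, 0.08, -0.028, 0, 0, 0, 0, 0.6, 0, 0, 0, 0, 0, 0, 0.6]

```text
time: 45.35
ee_pos: [0.6138, -0.1801, 0.1963]
tcp_rot: [180.0, -0.1, 160.9]
wrist_force: [-0.5, -0.1, -0.6]
opening: 0.0287
grasp_force: 59.2
```

Run:
```python
from look import *
st()
```

```text
t 45.35 s -0.0702 c 0.0305 z 0.1963 Fd -0.46 Fn -0.30 Fz -0.63 T [-0.005 -0.02   0.005] [ 1.7998e+02 -6.0000e-02  1.6094e+02]
```

Request:
send_rows:
  moves: [0.04, -0.014, 0, 0, 0, 0, 0.6, 0.04, -0.014, 0, 0, 0, 0, 0.6, 0, 0, 0, 0, 0, 0, 0.6]

```text
time: 45.72
ee_pos: [0.6158, -0.1808, 0.1963]
tcp_rot: [180.0, -0.1, 160.9]
wrist_force: [0.4, -0.2, -0.3]
opening: 0.0291
grasp_force: 59.2
```

Run:
```python
from look import *
st()
```

```text
t 45.73 s -0.0681 c 0.0305 z 0.1963 Fd 0.46 Fn -0.08 Fz -0.31 T [ 0.031 -0.03   0.015] [ 1.7999e+02 -6.0000e-02  1.6094e+02]
```

Request:
send_rows:
  moves: [0.04, -0.014, 0, 0, 0, 0, 0.6, 0.03, -0.01, 0, 0, 0, 0, 0.6, 0, 0, 0, 0, 0, 0, 0.6]

```text
time: 46.1
ee_pos: [0.6175, -0.1814, 0.1962]
tcp_rot: [180.0, -0.1, 160.9]
wrist_force: [0.7, -0.8, -1.0]
opening: 0.0288
grasp_force: 59.3
```

Run:
```python
from look import *
st()
```

```text
t 46.10 s -0.0662 c 0.0305 z 0.1962 Fd 0.89 Fn -0.55 Fz -0.95 T [ 0.001  0.017 -0.026] [ 1.7999e+02 -6.0000e-02  1.6095e+02]
```

Request:
send_rows:
  moves: [0.04, -0.014, 0, 0, 0, 0, 0.6, 0, 0, 0, 0, 0, 0, 0.6]

```text
time: 46.35
ee_pos: [0.6181, -0.1816, 0.1963]
tcp_rot: [180.0, -0.1, 160.9]
wrist_force: [-4.2, 0.1, 0.8]
opening: 0.0289
grasp_force: 59.4
```

Request:
send_rows:
  moves: [0.03, -0.01, 0, 0, 0, 0, 0.6, 0, 0, 0, 0, 0, 0, 0.6]

```text
time: 46.6
ee_pos: [0.6186, -0.1818, 0.1963]
tcp_rot: [180.0, -0.1, 160.9]
wrist_force: [-5.8, 1.5, 1.9]
opening: 0.0288
grasp_force: 59.5
```

Run:
```python
from look import *
st()
```

```text
t 46.60 s -0.0651 c 0.0305 z 0.1963 Fd -5.92 Fn -0.49 Fz 1.91 T [0.323 1.295 0.005] [ 1.7999e+02 -1.4000e-01  1.6094e+02]
```

Request:
send_rows:
  moves: [0.025, -0.009, 0, 0, 0, 0, 0.6, 0, 0, 0, 0, 0, 0, 0.6, 0, 0, 0, 0, 0, 0, 0.6, 0, 0, 0, 0, 0, 0, 0.6, 0, 0, 0, 0, 0, 0, 0.6]

```text
time: 47.22
ee_pos: [0.6189, -0.1819, 0.1963]
tcp_rot: [180.0, -0.2, 160.9]
wrist_force: [-6.9, 1.4, 1.8]
opening: 0.029
grasp_force: 59.6
```

Run:
```python
from look import *
st()
P=[bot.camera("scene"),bot.camera("side")]
for i,c in enumerate(("scene","side")): cv2.imwrite(f"pics/{c}10.png",P[i]["color"][:,:,::-1])
for q in ["large_tab","large_eye","medium_tab","medium_eye","small_tab","small_eye"]:
    L=[[(d["pixel"],d["p"]) for d in bot.landmark_of(c,q)] for c in ("scene","side")]
    for a in L[0]:
        for b in L[1]:
            x,e=tri(P,[a[0],b[0]])
            if e<4 and abs(x[1]+.18)<.05: print(q,x.round(4),e.round(1),"s %.4f c %.4f"%(D@(x[:2]-H),N@x[:2]))
```

```text
t 47.23 s -0.0647 c 0.0305 z 0.1963 Fd -6.95 Fn -0.94 Fz 1.75 T [ 0.452  1.513 -0.088] [ 1.7999e+02 -1.7000e-01  1.6094e+02]
large_tab [ 0.6306 -0.1829  0.2009] 0.2 s -0.0534 c 0.0334
large_tab [ 0.6212 -0.2013  0.1809] 1.2 s -0.0563 c 0.0129
medium_eye [ 0.6211 -0.1904  0.1649] 0.6 s -0.0599 c 0.0231
small_eye [ 0.6192 -0.1822  0.1764] 1.3 s -0.0644 c 0.0303
```

Request:
send_rows:
  moves: [0, 0, 0, 0, 0, 0, 0.3, 0, 0, 0, 0, 0, 0, 0, 0, 0, 0, 0, 0, 0, -0.1, 0, 0, 0.2, 0, 0, 0, -0.1, 0, 0, 0.8, 0, 0, 0, -0.1, 0, 0, 1, 0, 0, 0, -0.1, 0, 0, 1, 0, 0, 0, -0.1]

```text
time: 48.8
ee_pos: [0.6199, -0.1822, 0.2725]
tcp_rot: [180.0, -0.0, 160.9]
wrist_force: [0.2, 0.2, -0.8]
opening: 0.0471
grasp_force: 0.0
```

Request:
send_rows:
  moves: [-0.5, 0.9, 0.2, 0, 0, 0, -0.1, -0.5, 0.9, 0.2, 0, 0, 0, -0.1, -0.5, 0.9, 0, 0, 0, 0, -0.1, -0.5, 0.9, 0, 0, 0, 0, -0.1, -0.5, 0.9, 0, 0, 0, 0, -0.1, 0, 0, 0, 0, 0, 0, -0.1]

```text
time: 49.55
ee_pos: [0.557, -0.0687, 0.2824]
tcp_rot: [180.0, 0.0, 161.0]
wrist_force: [0.0, 0.1, -0.3]
opening: 0.047
grasp_force: 0.0
```

Run:
```python
from look import *
st()
P=[bot.camera("scene"),bot.camera("side")]
for i,c in enumerate(("scene","side")): cv2.imwrite(f"pics/{c}11.png",P[i]["color"][:,:,::-1])
for q in ["large_tab","large_eye","medium_tab","medium_eye","small_tab","small_eye"]:
    L=[[(d["pixel"],d["p"]) for d in bot.landmark_of(c,q)] for c in ("scene","side")]
    for a in L[0]:
        for b in L[1]:
            x,e=tri(P,[a[0],b[0]])
            if e<4 and abs(x[1]+.18)<.05: print(q,x.round(4),e.round(1),"s %.4f c %.4f"%(D@(x[:2]-H),N@x[:2]))
a=cv2.resize(P[0]["color"][130:220,220:280],(400,600),interpolation=cv2.INTER_CUBIC)
b=cv2.resize(P[1]["color"][235:325,340:400],(400,600),interpolation=cv2.INTER_CUBIC)
cv2.imwrite("pics/hk11.png",np.hstack([a,b])[:,:,::-1])
```

```text
t 49.55 s -0.1603 c 0.1173 z 0.2824 Fd -0.01 Fn 0.11 Fz -0.32 T [-0.028  0.035 -0.018] [1.7996e+02 3.0000e-02 1.6104e+02]
large_tab [ 0.6347 -0.1829  0.2022] 1.0 s -0.0495 c 0.0348
large_eye [ 0.6311 -0.1862  0.1724] 0.1 s -0.0518 c 0.0305
medium_tab [ 0.6265 -0.1816  0.2085] 0.9 s -0.0577 c 0.0333
medium_eye [ 0.6234 -0.188   0.1653] 1.3 s -0.0585 c 0.0262
small_tab [ 0.6164 -0.1844  0.2085] 3.0 s -0.0663 c 0.0273
small_tab [ 0.615  -0.2043  0.1888] 0.3 s -0.0611 c 0.0080
small_eye [ 0.618  -0.1871  0.174 ] 2.2 s -0.0639 c 0.0253
small_eye [ 0.6115 -0.2047  0.1894] 1.0 s -0.0643 c 0.0065
```

View pics/hk11.png

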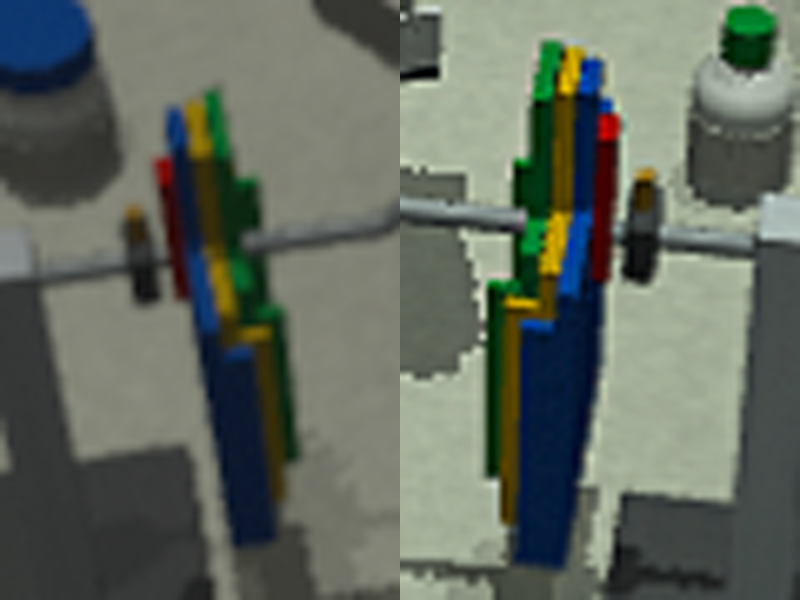

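The final view shows the blue, yellow and green tabs lying side by side with no visible gap, at (592,70), (573,60) and (550,55) in the side half. The stack sits against the red stop and the arm is clear, so I hand it in.

```bash
python3 -c "
from workcell import bot
print(bot.job_done())"
```

```text
the job is handed in; nothing more can be done
None
```

All three covers hang nested on the hook against the stop (blue, yellow, green), each pressed home at about 6–7 N by the wrist force reading; the job is handed in at about 50 s, and no verdict was returned.

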